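Sieve the small buttons out of the mix

TASK

Pick up the sieve by its handle without spilling, lower it into the catch box until it rests on the runners, and keep it resting there, lightly, while you shake it side to side along them until every small button has dropped through into the box. Do not lean on the box or bang the sieve hard against it or the mat, and leave the shears, tub and tape measure alone. Then lift the sieve out with the large buttons still in it, set it down flat in the middle of the cutting mat and let go.

Things in the scene. Friction and masses are not known exactly. Their poses are not given: they have to be found in the camera images.
- sieve: The hand sieve: plywood tray 170 (own x) x 116 (own y) x 40 mm high, walls 6 mm, a perforated floor flush with its underside and a bridge handle. Weighs 0.36 to 0.56 kg, its load 0.16 kg more; balanced under the handle. Stands on the mat at first. Origin: centre of the underside, z up.
- sieve_handle (a point): Middle of the handle, 90 mm above the sieve's underside: a straight wooden bar along the sieve's x, over its middle, 158 mm long, 16 mm wide (y), 16 mm high, on an upright at each x end (36 mm wide, 104 mm high); 42 mm free between the bar and the tray's wall tops. A grip of 30 to 60 N holds it well; squeezed at over 90 N it trembles and the buttons wander.
- sieve_floor (a point): Middle of the top of the 3 mm aluminium floor. Four rows (along x) of 14 mm square holes, 26 mm pitch, alternate rows offset; solid strips 12 mm wide along x between rows. Buttons slide on it (friction about 0.35) only when the sieve is jerked along its y at over about 3.5 m/s2: quick strokes of 40 mm in 0.2 s do it, a few seconds of them clear it.
- box: Catch box: plywood, open top, 196 (own x) x 198 (own y) x 80 mm high, walls and floor 9 mm; fixed to the table. Inside, a runner along each x-end wall, 12 mm wide, full length along y, both at one level: 36 to 58 mm above the underside unloaded, set differently each time and not measured: feel for it. Each is sprung, 3 N per mm, 6 mm travel. Origin: centre of the underside, z up.
- box_rim (a point): Centre of the box's mouth, 80 mm above its underside; the opening is 178 (x) x 180 (y) mm. The sieve goes in with its x along the box's x: 4 mm of play on each side in x; on the smooth runners (friction about 0.2) it slides along the box's y, 32 mm each way from the middle before its wall meets the box's. Under its own weight the runners sink about 1 mm.
- mat: The purple cutting mat, 220 (own x) x 180 (own y) x 3 mm, fixed on the table. Origin: centre of its underside; z up.
- small0_center (a point): Centre of one of the six small brass ball buttons: a squat knob 11 mm across and 8 mm high, 10 g. Fits through the holes. Starts in the sieve on a solid strip of its floor.
- small1_center (a point): Centre of one of the six small brass ball buttons: a squat knob 11 mm across and 8 mm high, 10 g. Fits through the holes. Starts in the sieve on a solid strip of its floor.
- small2_center (a point): Centre of one of the six small brass ball buttons: a squat knob 11 mm across and 8 mm high, 10 g. Fits through the holes. Starts in the sieve on a solid strip of its floor.
- small3_center (a point): Centre of one of the six small brass ball buttons: a squat knob 11 mm across and 8 mm high, 10 g. Fits through the holes. Starts in the sieve on a solid strip of its floor.
- small4_center (a point): Centre of one of the six small brass ball buttons: a squat knob 11 mm across and 8 mm high, 10 g. Fits through the holes. Starts in the sieve on a solid strip of its floor.
- small5_center (a point): Centre of one of the six small brass ball buttons: a squat knob 11 mm across and 8 mm high, 10 g. Fits through the holes. Starts in the sieve on a solid strip of its floor.
- large0: One of the four large brass coat buttons: a disc 26 mm across, 6 mm thick, 25 g. Too big for the holes. Origin: centre of the underside. Starts in the sieve.
- large1: One of the four large brass coat buttons: a disc 26 mm across, 6 mm thick, 25 g. Too big for the holes. Origin: centre of the underside. Starts in the sieve.
- large2: One of the four large brass coat buttons: a disc 26 mm across, 6 mm thick, 25 g. Too big for the holes. Origin: centre of the underside. Starts in the sieve.
- large3: One of the four large brass coat buttons: a disc 26 mm across, 6 mm thick, 25 g. Too big for the holes. Origin: centre of the underside. Starts in the sieve.
- shears: Bystander: fabric shears lying flat, about 205 mm long (own x), 80 mm wide, 12 mm high; origin near the pivot.
- tub: Bystander: terracotta tub of pens, 84 mm across, pens to about 125 mm high; origin: centre of the underside.
- tape: Bystander: round grey tape-measure case, 56 mm across, 22 mm high; origin: centre of the underside.

How it is judged (in metres and radians):
On the way, in this order (a step that is already met when the one before it is completed fails the run):
1. the sieve rests on the runners in the box (contact felt between sieve and box, level) (x of sieve in the frame of box between -0.01 and 0.01 m and y of sieve in the frame of box between -0.036 and 0.036 m and z of sieve in the frame of box between 0.028 and 0.062 m and angle between sieve's own z axis and vertical below 0.04 rad and contact force between sieve and box above 1 N), for 0.3 s.
2. all six small buttons lie in the box while the sieve still rests on its runners (all of step 1 and x of small0_center in the frame of box between -0.089 and 0.089 m and y of small0_center in the frame of box between -0.0905 and 0.0905 m and z of each of small0_center, small1_center, small2_center, small3_center, small4_center, small5_center in the frame of box below 0.034 m and x of small1_center in the frame of box between -0.089 and 0.089 m and y of small1_center in the frame of box between -0.0905 and 0.0905 m and x of small2_center in the frame of box between -0.089 and 0.089 m and y of small2_center in the frame of box between -0.0905 and 0.0905 m and x of small3_center in the frame of box between -0.089 and 0.089 m and y of small3_center in the frame of box between -0.0905 and 0.0905 m and x of small4_center in the frame of box between -0.089 and 0.089 m and y of small4_center in the frame of box between -0.0905 and 0.0905 m and x of small5_center in the frame of box between -0.089 and 0.089 m and y of small5_center in the frame of box between -0.0905 and 0.0905 m), for 0.2 s.
At the end, for the whole second after the job is handed in: All six small buttons lie at the bottom of the catch box (centres lower than 34 mm above its underside), all four large buttons are in the sieve, and the sieve stands level, at rest and released on the cutting mat with its centre within 45 mm of the mat's centre (x of small0_center in the frame of box between -0.089 and 0.089 m and y of small0_center in the frame of box between -0.0905 and 0.0905 m and z of each of small0_center, small1_center, small2_center, small3_center, small4_center, small5_center in the frame of box below 0.034 m and x of small1_center in the frame of box between -0.089 and 0.089 m and y of small1_center in the frame of box between -0.0905 and 0.0905 m and x of small2_center in the frame of box between -0.089 and 0.089 m and y of small2_center in the frame of box between -0.0905 and 0.0905 m and x of small3_center in the frame of box between -0.089 and 0.089 m and y of small3_center in the frame of box between -0.0905 and 0.0905 m and x of small4_center in the frame of box between -0.089 and 0.089 m and y of small4_center in the frame of box between -0.0905 and 0.0905 m and x of small5_center in the frame of box between -0.089 and 0.089 m and y of small5_center in the frame of box between -0.0905 and 0.0905 m and x of large0 in the frame of sieve between -0.08 and 0.08 m and y of large0 in the frame of sieve between -0.053 and 0.053 m and z of large0 in the frame of sieve between -0.002 and 0.036 m and x of large1 in the frame of sieve between -0.08 and 0.08 m and y of large1 in the frame of sieve between -0.053 and 0.053 m and z of large1 in the frame of sieve between -0.002 and 0.036 m and x of large2 in the frame of sieve between -0.08 and 0.08 m and y of large2 in the frame of sieve between -0.053 and 0.053 m and z of large2 in the frame of sieve between -0.002 and 0.036 m and x of large3 in the frame of sieve between -0.08 and 0.08 m and y of large3 in the frame of sieve between -0.053 and 0.053 m and z of large3 in the frame of sieve between -0.002 and 0.036 m and horizontal distance between sieve and mat below 0.045 m and angle between sieve's own z axis and vertical below 0.04 rad and z of sieve in the frame of mat between 0 and 0.006 m and contact force between sieve and mat above 1.5 N and linear speed of sieve below 0.02 m/s); the robot touches nothing.
It fails at once if the sieve comes off the runners when some of the small buttons have dropped and others have not (((x of small0_center in the frame of box between -0.089 and 0.089 m and y of small0_center in the frame of box between -0.0905 and 0.0905 m and z of small0_center in the frame of box below 0.034 m) or (x of small1_center in the frame of box between -0.089 and 0.089 m and y of small1_center in the frame of box between -0.0905 and 0.0905 m and z of small1_center in the frame of box below 0.034 m) or (x of small2_center in the frame of box between -0.089 and 0.089 m and y of small2_center in the frame of box between -0.0905 and 0.0905 m and z of small2_center in the frame of box below 0.034 m) or (x of small3_center in the frame of box between -0.089 and 0.089 m and y of small3_center in the frame of box between -0.0905 and 0.0905 m and z of small3_center in the frame of box below 0.034 m) or (x of small4_center in the frame of box between -0.089 and 0.089 m and y of small4_center in the frame of box between -0.0905 and 0.0905 m and z of small4_center in the frame of box below 0.034 m) or (x of small5_center in the frame of box between -0.089 and 0.089 m and y of small5_center in the frame of box between -0.0905 and 0.0905 m and z of small5_center in the frame of box below 0.034 m)) and not ((x of small0_center in the frame of box between -0.089 and 0.089 m and y of small0_center in the frame of box between -0.0905 and 0.0905 m and z of small0_center in the frame of box below 0.034 m) and (x of small1_center in the frame of box between -0.089 and 0.089 m and y of small1_center in the frame of box between -0.0905 and 0.0905 m and z of small1_center in the frame of box below 0.034 m) and (x of small2_center in the frame of box between -0.089 and 0.089 m and y of small2_center in the frame of box between -0.0905 and 0.0905 m and z of small2_center in the frame of box below 0.034 m) and (x of small3_center in the frame of box between -0.089 and 0.089 m and y of small3_center in the frame of box between -0.0905 and 0.0905 m and z of small3_center in the frame of box below 0.034 m) and (x of small4_center in the frame of box between -0.089 and 0.089 m and y of small4_center in the frame of box between -0.0905 and 0.0905 m and z of small4_center in the frame of box below 0.034 m) and (x of small5_center in the frame of box between -0.089 and 0.089 m and y of small5_center in the frame of box between -0.0905 and 0.0905 m and z of small5_center in the frame of box below 0.034 m)) and contact force between sieve and box below 0.1 N).
It fails at once if the sieve is pressed or banged against the catch box with more than 20 N (contact force between sieve and box above 20 N).
It fails at once if the sieve is dropped or pressed on the mat with more than 40 N (contact force between sieve and mat above 40 N).
It fails at once if a bystander is moved more than 15 mm (distance of any of shears, tub, tape from where it was at the start of the episode above 0.015 m).
It also fails if it takes over 72 s, if anything falls off the work surface, if the arm or the gripper's body presses on something with over 40 N, if the wrist force passes 120 N, or if a joint passes its speed limit or range.

ROBOT

A 7-joint arm with a two-finger parallel gripper is mounted at the origin on the work surface. World frame = base frame: x ahead of the robot, y to its left, z up, the work surface at z = 0. Lengths are in mm, angles in rad, forces in N, time in s.
With the tool pointing down it reaches from about 400 to 850 mm from the base axis. Payload 4.5 kg.
Tool frame: the origin (TCP) lies between the finger pads; the fingertips stand 8 mm ahead of it and the grasp point (between the pads) lies 11 mm behind it; z points along the fingers, x is the direction in which the jaws open and shut, and the axes are right-handed (so a half turn about z gives the same grasp; the last joint's range is limited). The gripper opens to 85 mm and grips with 20 to 120 N. Pads are 22 mm wide; open, the fingers measure 114 mm over their backs; the gripper's body (76 mm by 85 mm) begins 54 mm behind the grasp point. The pads swing forward as they close: fully open they stand 13 mm farther back than shut.
Start: joints at [-1.27, 0.689, -0.195, 1.565, 0.157, 0.902, -0.215], TCP at [164.758, 602.919, 210.117] pointing down, gripper open.
Joint ranges: [-3.01, 3.01], [-0.46, 2.08], [-1.47, 1.51], [0.13, 2.56], [-1, 4.14], [0.04, 2.09], [-2.66, 2.66]. Speed limits (rad/s): [2.57, 2.57, 3.14, 3.14, 3.14, 3.14, 3.14].

INTERFACE

Orientations are given as a rotation vector (axis times angle).
In Python, from bench import robot gives the robot as it stands. The module is installed in compiled form; this text tells all that it offers.
- The arm moves only by the tool send_rows, never from a script. Its argument "motion" is a list of rows, each a list of 6 numbers: the shift along the tool's x, y, z in m, then the turn, a rotation vector about the tool's x, y, z in rad. A call has 1 to 8 rows; each row is the pose to reach, as a shift and turn from the pose commanded when the call began, along the tool's axes at that moment; what a row does not reach only later rows make up. A row lasts 1/10 s, in which the tool goes at most 50 mm and 8.59 degrees, less where a joint would pass 70% of its speed; a pose out of reach is approached as far as the arm can. A call with a gripper value outside its range is refused whole. "hand" is the finger opening in m, from 0 to 0.0854, set as the call begins (left out, the last holds). The fingers move at their own pace and stop on an object; the grip force is fixed at half the most. Time passes only in rows, so rows that repeat a pose let the fingers close. It gives the time, the measured TCP pose, the force and the opening at its end, in the units of the state.
- robot.read_state(): the state, without advancing time (a new reading comes with each control period).
- robot.read_camera(name): name is "scene" or "side" or "wrist"; returns the picture (384x512x3 uint8, red, green, blue); there is no depth.
- robot.camera_model(name): a dict with "mtx" (3x3 intrinsics, pixels), "k1" (the pictures are not rectified: a ray, as slopes to the right and down, at radius r is drawn at 1 + k1 r^2 times it, then the intrinsics apply), "position" and "attitude" of the camera in the world; the wrist camera has in their place "mount" (4x4, takes a point from camera to tool coordinates, whose origin is the TCP and whose axes are the tool frame's). Camera axes: x right, y up, looking along -z (the intrinsics and any distortion apply to the point x, -y, -z); pixel columns grow to the right and rows downward; lengths in mm; the calibration is good to about 2 mm. A picture is of the moment at which its call begins: read the wrist's pose just before it. camera_model takes no time and is no camera call.
- robot.sign_off(): hands the job in, once; it reports no verdict.
The state is a dict: "time": time; "joint_positions": joint angles; "joint_vel": joint speeds; "tau": joint torques, N m; "tool_pos": TCP position; "tcp_rot": TCP orientation; "force": force on the tool from outside, world axes, zero at the start; "ft_torque": the same for the moment, N m; "gripper_width": finger opening in mm.
Only numpy, scipy, OpenCV 4.12 (cv2) and the standard library are available. Lean on these libraries where they do the work, as an engineer would, in place of code of your own. Each camera call takes 0.05 s, during which the arm holds its last target. There are 200 camera calls.

## Working session

There is one attempt and no reset: what is moved stays moved. The work goes in short steps, Python scripts to look and compute and a tool call to move; the robot and the scene stay as the last step left them, time stands still between calls to the robot, and variables do not carry over. Pictures are saved under pics/ and viewed, about 8 in all and at most 12, crops included, and the job is handed in when it is done.

Besides the shell and the picture viewer there is one more tool, called after ">>>" by a JSON object that holds its "method" and its "body". send_rows: Moves the arm, as the interface text tells. Its arguments: {"type":"object","properties":{"motion":{"type":"array"},"hand":{"type":"number"}},"required":["motion"]}

```bash
mkdir -p pics; cat > h.py <<'E'
import numpy as np, cv2
from bench import robot
from scipy.spatial.transform import Rotation as R
def cam(name):
    m=robot.camera_model(name); K=np.array(m["mtx"],float); k1=m["k1"]
    if "mount" in m:
        s=robot.read_state(); M=np.array(m["mount"],float)
        Rt=R.from_rotvec(s["tcp_rot"]).as_matrix(); p=np.array(s["tool_pos"])
        return K,k1,Rt@M[:3,:3],Rt@M[:3,3]+p
    a=np.array(m["attitude"],float)
    A=a if a.shape==(3,3) else R.from_rotvec(a).as_matrix() if a.size==3 else R.from_quat(a).as_matrix()
    return K,k1,A,np.array(m["position"],float)
def ray(c,uv):
    K,k1,A,p=c
    d=np.linalg.solve(K,np.array([uv[0],uv[1],1.]))[:2]; s=d.copy()
    for _ in range(20): s=d/(1+k1*(s@s))
    return p,A@np.array([s[0],-s[1],-1.])
def plane(c,uv,z):
    p,d=ray(c,uv); return p+d*(z-p[2])/d[2]
def proj(c,X):
    K,k1,A,p=c; q=A.T@(np.array(X,float)-p); s=np.array([q[0],-q[1]])/-q[2]
    s=s*(1+k1*(s@s)); return (K@np.array([s[0],s[1],1]))[:2]
def shot(name,fn):
    c=cam(name); im=robot.read_camera(name)[...,::-1].copy(); cv2.imwrite("pics/"+fn+".png",im); return c,im
E
python3 - <<'E'
from h import *
for n in("scene","side","wrist"):
    print(n,robot.camera_model(n)); 
a=[shot(n,"a_"+n)[1] for n in("scene","side")]
s=robot.read_state();print(s)
cv2.imwrite("pics/a.png",cv2.resize(np.vstack(a),None,fx=.78,fy=.78))
E
```

```text
scene {'mtx': array([[363.89838488,   0.        , 248.9705827 ],
       [  0.        , 363.89838488, 186.2038775 ],
       [  0.        ,   0.        ,   1.        ]]), 'k1': 0.035742422905297076, 'position': array([1192.86272036,  179.1073241 ,  851.31100526]), 'attitude': array([0.48308963, 0.65501164, 1.81802467])}
side {'mtx': array([[446.00783436,   0.        , 255.49920045],
       [  0.        , 446.00783436, 192.71167724],
       [  0.        ,   0.        ,   1.        ]]), 'k1': -0.16866774754574462, 'position': array([ 445.46881948, -779.58158809,  615.14890391]), 'attitude': array([ 0.97184008, -0.1069318 , -0.15233028])}
wrist {'mtx': array([[308.71941501,   0.        , 256.46326804],
       [  0.        , 308.71941501, 194.48718706],
       [  0.        ,   0.        ,   1.        ]]), 'k1': 0.020944403599689805, 'mount': array([[ 9.99999875e-01,  4.92501053e-04,  8.75013087e-05,
         6.16167735e-01],
       [ 4.96551705e-04, -9.56245035e-01, -2.92566552e-01,
        -7.38132129e+01],
       [-6.04166428e-05,  2.92566558e-01, -9.56245160e-01,
        -1.64131202e+02],
       [ 0.00000000e+00,  0.00000000e+00,  0.00000000e+00,
         1.00000000e+00]])}
{'time': 0.1, 'joint_positions': array([-1.27017682,  0.68992792, -0.19452784,  1.56627466,  0.15728381,
        0.9024839 , -0.21509719]), 'joint_vel': array([ 2.19555322e-03, -3.13071947e-03, -2.64565997e-04, -3.48869173e-03,
       -1.40131376e-03,  7.58465959e-04, -3.54029805e-05]), 'tau': array([-3.26456553e-03, -5.40603840e+01, -1.27181042e+00, -1.58985597e+01,
        9.28414607e-03,  4.49031999e-03, -1.02545147e-05]), 'tool_pos': array([164.65979349, 602.26019944, 209.3378786 ]), 'tcp_rot': array([ 2.49622376e+00,  1.90564084e+00, -2.02454323e-03]), 'force': array([0.41864275, 0.23811475, 0.53557785]), 'ft_torque': array([ 0.00968051, -0.04560152, -0.00185468]), 'gripper_width': 85.69110270057425}
```

View pics/a_scene.png

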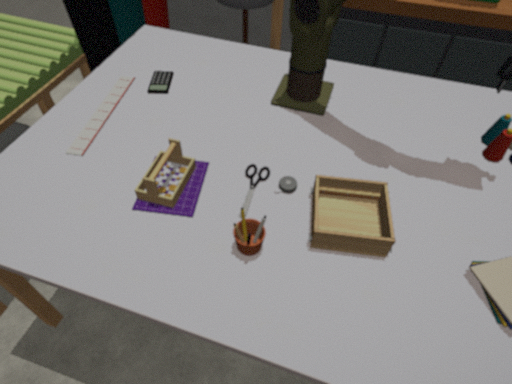

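View pics/a_side.png

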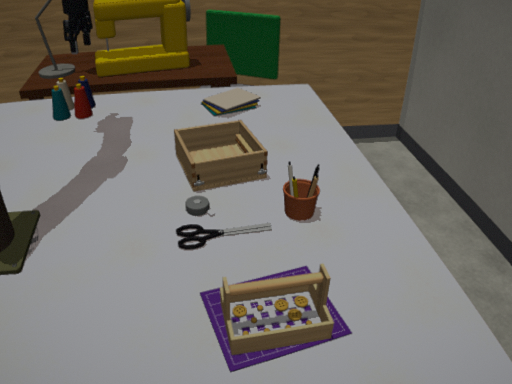

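The scene view shows the sieve on the mat at about (170,182) and the box at about (350,215), with the shears, tape and tub between them around (255,195). In the side view the sieve is at about (275,312) and the box at about (220,153). I'll zoom in to pick corners.

```bash
python3 - <<'E'
from h import *
a=cv2.imread("pics/a_scene.png");b=cv2.imread("pics/a_side.png")
def cr(im,x,y): 
    return cv2.resize(im[y:y+75,x:x+100],(400,300),interpolation=cv2.INTER_CUBIC)
def cr2(im,x,y,w,h): return cv2.resize(im[y:y+h,x:x+w],(400,300),interpolation=cv2.INTER_CUBIC)
o=np.vstack([np.hstack([cr(a,125,140),cr(a,302,170)]),np.hstack([cr2(b,195,260,160,120),cr2(b,170,120,100,75)])])
cv2.imwrite("pics/crop.png",o)
for n,im in(("scene",a),("side",b)):
    hsv=cv2.cvtColor(im,cv2.COLOR_BGR2HSV); m=cv2.inRange(hsv,(125,90,40),(160,255,255))
    k,l,st,_=cv2.connectedComponentsWithStats(cv2.morphologyEx(m,cv2.MORPH_CLOSE,np.ones((5,5))))
    i=1+np.argmax(st[1:,4]); h=cv2.convexHull(np.argwhere(l==i)[:,::-1].astype(np.int32))
    q=cv2.approxPolyDP(h,6,True)[:,0]; c=cam(n); print(n,[(tuple(map(int,p)),np.round(plane(c,p,3)[:2])) for p in q])
E
```

```text
scene [((207, 163), array([ 467., -203.])), ((191, 215), array([ 671., -165.])), ((133, 208), array([ 704., -332.])), ((195, 162), array([ 476., -241.]))]
side [((350, 333), array([ 703., -336.])), ((230, 370), array([ 491., -374.])), ((200, 293), array([ 459., -201.])), ((328, 298), array([ 690., -251.]))]
```

View pics/crop.png

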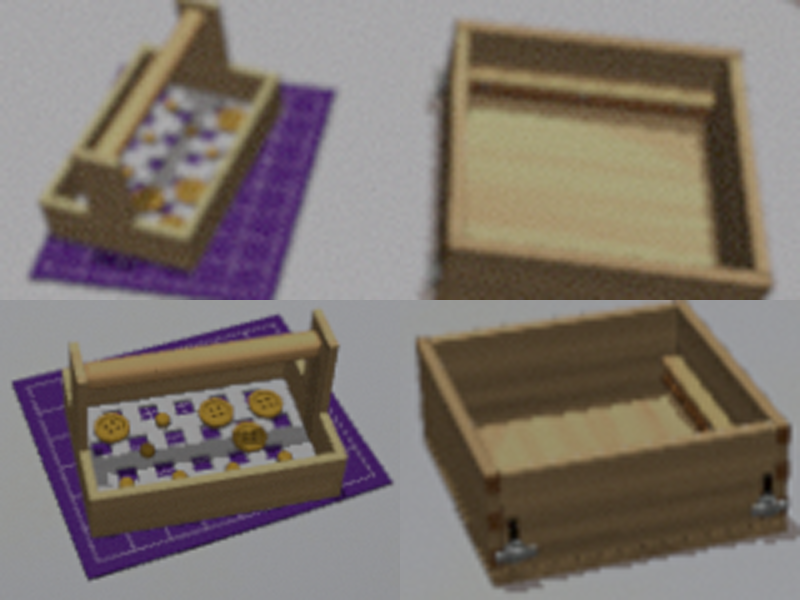

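```bash
python3 - <<'E'
from h import *
S=cam("scene");D=cam("side")
for c,l in((D,[(228.2,289.2),(323.8,277.6)]),(S,[(173,145.5),(149.2,179.5)])):
    P=[plane(c,p,93)[:2] for p in l];d=P[1]-P[0];print("handle",np.round(P,1),np.round((P[0]+P[1])/2,1),np.hypot(*d),np.degrees(np.arctan2(d[1],d[0])))
for c,l in((S,[(316.2,175.5),(387.5,183.75),(395,239.5),(311.2,231)]),(D,[(175,129.5),(193.75,163.75),(267.5,152),(240,121)])):
    P=np.array([plane(c,p,80)[:2] for p in l]);print("box",np.round(P,1),P.mean(0));
    for i in range(4):
        d=P[(i+1)%4]-P[i];print(np.hypot(*d),np.degrees(np.arctan2(d[1],d[0])))
for uv,z in(((288,184),22),((249,240),40),((262,175),6)):print(plane(S,uv,z))
s=robot.read_state();print(R.from_rotvec(s["tcp_rot"]).as_matrix().round(3),s["joint_positions"])
E
```

```text
handle [[ 501.8 -284.7]
 [ 660.9 -283.9]] [ 581.3 -284.3] 159.01867245370465 0.2787833375657772
handle [[ 511.8 -286.6]
 [ 655.3 -286.9]] [ 583.5 -286.8] 143.46018093950255 -0.09923271308854906
box [[473.9 143.2]
 [437.7 337.1]
 [617.4 371.3]
 [662.4 171.3]] [547.85476394 255.72121759]
197.17768412731198 100.57561646529369
182.96228276352755 10.782738752365036
205.03445730932427 -77.32002327235384
190.6205806874344 -171.54605539295983
box [[434.4 331.6]
 [473.8 139.6]
 [658.4 171.5]
 [617.5 360.3]] [546.05065497 250.76680982]
196.07231736053583 -78.4070477387217
187.3397658354816 9.820970300439352
193.19058309635918 102.23242473216877
185.29777024258001 -171.09403563274572
[481.88031309  68.10055745  22.        ]
[715.92713167  24.83371598  40.        ]
[459.657653   -20.17407397   6.        ]
[[ 0.264  0.965 -0.   ]
 [ 0.965 -0.264 -0.002]
 [-0.002  0.    -1.   ]] [-1.27017682  0.68992792 -0.19452784  1.56627466  0.15728381  0.9024839
 -0.21509719]
```

>>> {"method": "send_rows", "body": {"motion": [[-0.012, 0.023, -0.003, 0, 0, -0.02], [-0.032, 0.062, -0.007, 0, 0, -0.06], [-0.052, 0.101, -0.011, 0, 0, -0.1], [-0.072, 0.14, -0.015, 0, 0, -0.14], [-0.092, 0.179, -0.02, 0, 0, -0.18], [-0.112, 0.218, -0.024, 0, 0, -0.22], [-0.132, 0.257, -0.028, 0, 0, -0.26], [-0.152, 0.296, -0.033, 0, 0, -0.29]]}}

```text
time: 0.9
tool_pos: [411.1, 376.5, 242.9]
tcp_rot: [2.194, 2.249, -0.002]
force: [0.7, 1.5, -0.4]
gripper_width: 85.4
```

```bash
cat >> h.py <<'E'
def rel(x,y,z,yaw):
    "shift/turn in tool axes from measured pose to a tool-down pose with tool-x yaw (deg)"
    s=robot.read_state(); A=R.from_rotvec(s["tcp_rot"]); c,q=np.cos(np.radians(yaw)),np.sin(np.radians(yaw))
    B=R.from_matrix(np.array([[c,q,0],[q,-c,0],[0,0,-1]]))
    print("t",s["time"],"p",s["tool_pos"].round(1),"F",s["force"].round(2),"w",round(s["gripper_width"],1),"j",s["joint_positions"].round(2))
    m=A.as_matrix(); print("yaw",np.degrees(np.arctan2(m[1,0],m[0,0])).round(2),"tilt",m[:,2].round(4))
    print("rel mm",(A.inv().apply(np.array([x,y,z])-s["tool_pos"])).round(1),(A.inv()*B).as_rotvec().round(4))
E
python3 -c "
from h import *
rel(547,253,260,100.3)"
```

```text
t 0.9 p [411.1 376.5 242.9] F [ 0.66  1.49 -0.36] w 85.4 j [-0.63  0.57 -0.32  1.73  0.22  0.88  0.55]
yaw 91.41 tilt [-7.e-04 -7.e-04 -1.e+00]
rel mm [-126.8  132.8  -17.1] [-0.0008  0.0006 -0.1551]
```

>>> {"method": "send_rows", "body": {"motion": [[-0.03, 0.032, -0.004, 0, 0, -0.04], [-0.062, 0.065, -0.008, 0, 0, -0.08], [-0.093, 0.098, -0.012, 0, 0, -0.115], [-0.116, 0.121, -0.016, 0, 0, -0.14], [-0.127, 0.133, -0.017, 0, 0, -0.155], [-0.127, 0.133, -0.017, 0, 0, -0.155], [-0.127, 0.133, -0.017, 0, 0, -0.155]]}}

```text
time: 1.6
tool_pos: [545.1, 255.0, 259.6]
tcp_rot: [-2.014, -2.409, 0.001]
force: [-1.0, 0.6, 0.3]
gripper_width: 85.2
```

```bash
python3 -c "
from h import *
rel(547,253,260,100.3)
c,im=shot('wrist','box_w')
print([proj(c,(547,253,80)).round()])
np.save('c_box.npy',np.array([1]),);import pickle;pickle.dump(c,open('cbox.pkl','wb'))
cv2.imwrite('pics/box_w2.png',cv2.resize(im,(800,600),interpolation=cv2.INTER_CUBIC))"
```

```text
t 1.6 p [545.1 255.  259.6] F [-1.04  0.61  0.26] w 85.2 j [-0.3   0.62 -0.38  1.57  0.25  1.    1.  ]
yaw 100.22 tilt [-1.6e-03  5.0e-04 -1.0e+00]
rel mm [-2.3  1.5 -0.4] [-0.0015 -0.0008 -0.0014]
[array([254., 169.])]
```

View pics/box_w2.png

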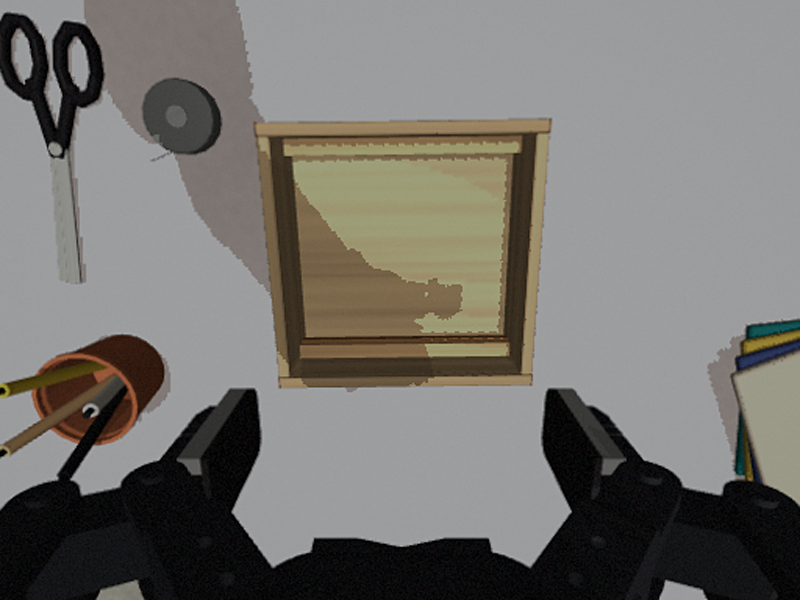

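The wrist view shows the box rim with corners near (255,122), (551,119), (532,385) and (280,386). The runners lie along the top and bottom edges, so the box's x is confirmed.

```bash
python3 -c "
from h import *
import pickle;c=pickle.load(open('cbox.pkl','rb'))
for L in ([(255,122),(551,119),(532,385.5),(280,386.5)],[(270,137),(536,135),(519,376),(287,376)]):
  P=np.array([plane(c,(u/1.5625,v/1.5625),80)[:2] for u,v in L]);print(P.round(1),P.mean(0).round(1))
  for i in range(4):
    d=P[(i+1)%4]-P[i];print(np.hypot(*d).round(1),np.degrees(np.arctan2(d[1],d[0])).round(2))
rel(582,-285,230,90)
"
```

```text
[[468.4 143.1]
 [431.8 336.4]
 [623.4 374. ]
 [659.2 179.7]] [545.7 258.3]
196.8 100.73
195.3 11.09
197.6 -79.58
194.3 -169.14
[[476.  153.7]
 [443.2 329.3]
 [617.3 362. ]
 [649.3 184.1]] [546.4 257.3]
178.6 100.59
177.2 10.65
180.8 -79.83
175.9 -170.08
t 1.65 p [544.6 255.9 259.8] F [-0.3  -1.14  0.02] w 85.5 j [-0.3   0.62 -0.38  1.57  0.25  1.    1.  ]
yaw 100.33 tilt [-1.7e-03  9.0e-04 -1.0e+00]
rel mm [-538.9  -60.1   29.2] [-0.0016 -0.001   0.1802]
```

>>> {"method": "send_rows", "body": {"motion": [[-0.025, -0.003, 0, 0, 0, 0.008], [-0.07, -0.008, 0, 0, 0, 0.023], [-0.115, -0.013, 0, 0, 0, 0.038], [-0.16, -0.018, 0, 0, 0, 0.053], [-0.205, -0.023, 0, 0, 0, 0.068], [-0.25, -0.028, 0, 0, 0, 0.083], [-0.295, -0.033, 0, 0, 0, 0.098], [-0.34, -0.038, 0, 0, 0, 0.113]]}}

```text
time: 2.45
tool_pos: [568.6, -86.2, 260.2]
tcp_rot: [-2.144, -2.295, -0.001]
force: [0.2, 0.2, -0.4]
gripper_width: 85.5
```

>>> {"method": "send_rows", "body": {"motion": [[-0.045, -0.005, 0, 0, 0, 0.015], [-0.09, -0.01, 0, 0, 0, 0.03], [-0.135, -0.015, 0, 0, 0, 0.045], [-0.175, -0.02, 0, 0, 0, 0.06], [-0.193, -0.022, 0, 0, 0, 0.067], [-0.199, -0.022, 0, 0, 0, 0.067], [-0.199, -0.022, 0, 0, 0, 0.067]]}}

```text
time: 3.15
tool_pos: [560.7, -284.9, 259.9]
tcp_rot: [-2.22, -2.221, -0.002]
force: [0.1, 1.3, -0.4]
gripper_width: 85.7
```

```bash
python3 -c "
from h import *
rel(582,-285,260,90)
c,im=shot('wrist','sv_w')
import pickle;pickle.dump(c,open('csv.pkl','wb'))
cv2.imwrite('pics/sv_w2.png',cv2.resize(im,(800,600),interpolation=cv2.INTER_CUBIC))"
```

```text
t 3.15 p [ 560.7 -284.9  259.9] F [ 0.13  1.27 -0.36] w 85.7 j [ 0.58  0.65 -0.34  1.49  0.24  1.04  1.76]
yaw 90.02 tilt [ 3.0e-04  1.7e-03 -1.0e+00]
rel mm [-0.1 21.3 -0. ] [ 0.0003 -0.0017  0.0003]
```

View pics/sv_w2.png

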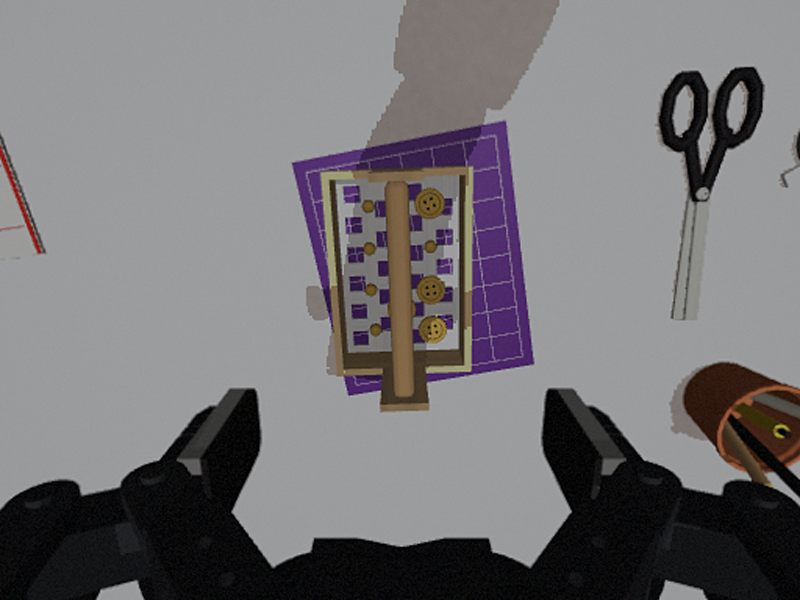

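The wrist view shows the sieve tray with corners near (321,172), (473,168), (470,371) and (336,375). The handle bar runs from (397,182) to (402,397), and the mat corners are (292,162), (506,122), (534,363) and (348,394).

```bash
python3 -c "
from h import *
import pickle;c=pickle.load(open('csv.pkl','rb'))
for n,z,L in (('tray',43,[(321,172),(473,168),(470,371),(336,375)]),('mat',3,[(292,162),(506,122),(534,363),(348,394)]),('bar',101,[(397,182),(402,397)]),('upr near outer top',107,[(380,410),(429,410)])):
  P=np.array([plane(c,(u/1.5625,v/1.5625),z)[:2] for u,v in L]);print(n,P.round(1).tolist(),P.mean(0).round(1))
  for i in range(len(P)):
    d=P[(i+1)%len(P)]-P[i];print(np.hypot(*d).round(1),np.degrees(np.arctan2(d[1],d[0])).round(2))
"
```

```text
tray [[498.7, -344.9], [495.8, -229.3], [664.2, -224.5], [667.9, -340.2]] [ 581.6 -284.7]
115.6 91.44
168.5 1.65
115.7 -88.18
169.3 -178.42
mat [[491.9, -374.9], [460.8, -198.3], [674.5, -157.9], [707.0, -335.2]] [ 583.6 -266.6]
179.4 100.0
217.5 10.68
180.2 -79.62
218.7 -169.53
bar [[503.1, -286.7], [658.3, -283.4]] [ 580.7 -285. ]
155.2 1.23
155.2 -178.77
upr near outer top [[665.7, -299.6], [665.8, -263.5]] [ 665.8 -281.6]
36.1 89.94
36.1 -90.06
```

>>> {"method": "send_rows", "body": {"motion": [[0, 0.01, 0.02, 0, 0, -0.01], [0, 0.021, 0.055, 0, 0, -0.026], [0, 0.021, 0.095, 0, 0, -0.026], [0, 0.021, 0.135, 0, 0, -0.026], [0, 0.021, 0.16, 0, 0, -0.026], [0, 0.021, 0.173, 0, 0, -0.026], [0, 0.021, 0.178, 0, 0, -0.026], [0, 0.021, 0.178, 0, 0, -0.026]]}}

```text
time: 4.0
tool_pos: [581.9, -285.8, 82.6]
tcp_rot: [2.192, 2.25, 0.002]
force: [0.7, -0.0, 0.1]
gripper_width: 85.5
```

```bash
python3 -c "
from h import *
rel(581.5,-285,82,91.5)"
```

```text
t 4.0 p [ 581.9 -285.8   82.6] F [ 0.67 -0.03  0.13] w 85.5 j [ 0.54  0.89 -0.28  1.59  0.33  0.71  1.69]
yaw 91.47 tilt [ 1.e-03  5.e-04 -1.e+00]
rel mm [ 0.9 -0.4  0.6] [ 0.001  -0.0005 -0.0005]
```

>>> {"method": "send_rows", "body": {"motion": [[0, 0, 0, 0, 0, 0], [0, 0, 0, 0, 0, 0], [0, 0, 0, 0, 0, 0], [0, 0, 0, 0, 0, 0], [0, 0, 0, 0, 0, 0], [0, 0, 0, 0, 0, 0], [0, 0, 0, 0, 0, 0], [0, 0, 0, 0, 0, 0]], "hand": 0.005}}

```text
time: 4.8
tool_pos: [581.0, -287.0, 82.0]
tcp_rot: [-2.194, -2.248, -0.0]
force: [-0.0, -0.1, -0.8]
gripper_width: 4.9
```

>>> {"method": "send_rows", "body": {"motion": [[0, 0, -0.001, 0, 0, 0], [0, 0, -0.003, 0, 0, 0], [0, 0, -0.006, 0, 0, 0], [0, 0, -0.01, 0, 0, 0], [0, 0, -0.014, 0, 0, 0], [0, 0, -0.017, 0, 0, 0], [0, 0, -0.018, 0, 0, 0], [0, 0, -0.018, 0, 0, 0]]}}

```text
time: 5.6
tool_pos: [581.1, -287.1, 100.3]
tcp_rot: [2.194, 2.248, 0.0]
force: [-0.1, 0.2, -0.6]
gripper_width: 5.1
```

```bash
python3 -c "
from h import *
rel(581.5,-285,240,91.5)"
```

```text
t 5.6 p [ 581.1 -287.1  100.3] F [-0.12  0.21 -0.57] w 5.1 j [ 0.54  0.86 -0.29  1.58  0.32  0.75  1.7 ]
yaw 91.39 tilt [ 4.e-04 -1.e-04 -1.e+00]
rel mm [   2.1    0.5 -139.7] [ 0.0004  0.0001 -0.002 ]
```

```bash
python3 - <<'E'
from h import *
a=[shot(n,"m_"+n)[1] for n in("scene","side","wrist")]
f=lambda im,x,y,w,h:cv2.resize(im[y:y+h,x:x+w],(400,300),interpolation=cv2.INTER_CUBIC)
cv2.imwrite("pics/m.png",np.vstack([np.hstack([f(a[0],110,110,120,90),f(a[1],180,210,200,150)]),np.hstack([f(a[2],0,0,512,384),f(a[2],170,150,180,135)])]))
E
```

```text
(no output)
```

View pics/m.png

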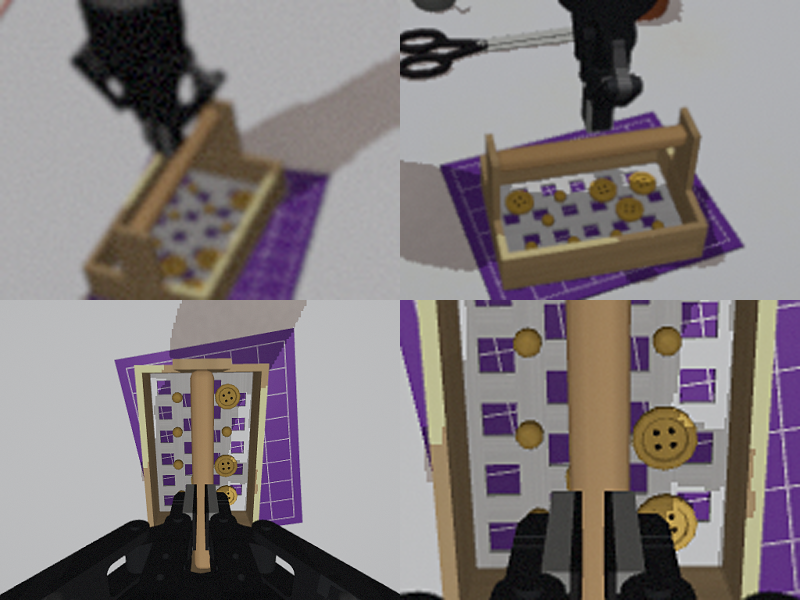

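The wrist view shows the bar passing below a nearly shut gripper, and in the side view the tips end around (279,275), so the grip missed. I'll triangulate the fingertip to find the offset.

```bash
python3 - <<'E'
from h import *
def tri(a,b):
    (p,d),(q,e)=a,b; A=np.c_[d,-e]; t=np.linalg.lstsq(A,q-p,rcond=None)[0]; return p+t[0]*d,q+t[1]*e
S=cam("scene");D=cam("side");W=cam("wrist")
print("tip",tri(ray(S,(110+170*.3,110+152*.3)),ray(D,(180+198*.5,210+130*.5))))
print("expected tip px",proj(S,(581,-287,92)),proj(D,(581,-287,92)))
# bar triangulated: ends at inner faces
print("bar L",tri(ray(S,(110+222*.3,110+112*.3)),ray(D,(180+97*.5,210+160*.5))))
print("bar R",tri(ray(S,(110+140*.3,110+218*.3)),ray(D,(180+285*.5,210+133*.5))))
s=robot.read_state();print(s["time"],s["tool_pos"],s["gripper_width"])
for z in(93,): print(proj(S,(581,-285,z)),proj(D,(581,-285,z)),proj(W,(640,-285,z)))
E
```

```text
tip (array([ 580.72522666, -285.79762711,  115.71397395]), array([ 582.87672995, -287.27117056,  114.85486474]))
expected tip px [162.01562575 161.40734436] [277.06189742 285.13586027]
bar L (array([ 499.23525474, -281.23343795,   91.35656066]), array([ 502.44207908, -283.34589024,   89.70923357]))
bar R (array([ 646.64101206, -280.85254751,  103.08484515]), array([ 656.480592  , -287.99851487,  100.29460064]))
5.75 [ 580.88813434 -286.93160616   99.86492047] 5.108205133516619
[162.58299801 161.33463953] [276.82998218 283.82110172] [256.73827074 312.28451349]
```

Both checks (scene/side triangulation and the pad spacing in the wrist view) put the real tips about 24 mm farther back than the interface text says. When I closed at TCP z = 82, the fingers passed just above the bar. I'll reopen and grasp lower, at TCP z of about 57.

>>> {"method": "send_rows", "body": {"motion": [[0, 0, 0, 0, 0, 0], [0, 0, 0, 0, 0, 0], [0, 0, 0, 0, 0, 0], [0, 0, 0, 0, 0, 0], [0, 0, 0, 0, 0, 0], [0, 0, 0, 0, 0, 0]], "hand": 0.085}}

```text
time: 6.35
tool_pos: [581.0, -287.0, 100.1]
tcp_rot: [-2.194, -2.248, -0.0]
force: [-0.3, -0.8, 0.5]
gripper_width: 84.9
```

>>> {"method": "send_rows", "body": {"motion": [[0.001, 0, 0.005, 0, 0, 0], [0.002, 0, 0.012, 0, 0, 0], [0.002, 0, 0.02, 0, 0, 0], [0.002, 0, 0.028, 0, 0, 0], [0.002, 0, 0.035, 0, 0, 0], [0.002, 0, 0.04, 0, 0, 0], [0.002, 0, 0.043, 0, 0, 0], [0.002, 0, 0.043, 0, 0, 0]]}}

```text
time: 7.15
tool_pos: [580.7, -284.9, 56.5]
tcp_rot: [-2.194, -2.248, 0.0]
force: [0.0, -0.2, 1.1]
gripper_width: 85.1
```

>>> {"method": "send_rows", "body": {"motion": [[0, 0, 0, 0, 0, 0], [0, 0, 0, 0, 0, 0], [0, 0, 0, 0, 0, 0], [0, 0, 0, 0, 0, 0], [0, 0, 0, 0, 0, 0], [0, 0, 0, 0, 0, 0], [0, 0, 0, 0, 0, 0], [0, 0, 0, 0, 0, 0]], "hand": 0.005}}

```text
time: 7.95
tool_pos: [581.2, -285.2, 57.4]
tcp_rot: [2.194, 2.248, 0.0]
force: [0.1, 0.3, 3.7]
gripper_width: 14.9
```

```bash
python3 -c "
from h import *
rel(581.5,-285,57,91.5)"
```

```text
t 7.95 p [ 581.2 -285.2   57.4] F [0.12 0.29 3.67] w 14.9 j [ 0.53  0.92 -0.27  1.6   0.35  0.67  1.68]
yaw 91.37 tilt [ 5.e-04 -2.e-04 -1.e+00]
rel mm [0.2 0.3 0.4] [ 0.0005  0.0003 -0.0022]
```

>>> {"method": "send_rows", "body": {"motion": [[0, 0, -0.001, 0, 0, 0], [0, 0, -0.003, 0, 0, 0], [0, 0, -0.006, 0, 0, 0], [0, 0, -0.01, 0, 0, 0], [0, 0, -0.015, 0, 0, 0], [0, 0, -0.02, 0, 0, 0], [0, 0, -0.024, 0, 0, 0], [0, 0, -0.025, 0, 0, 0]]}}

```text
time: 8.75
tool_pos: [581.5, -285.2, 82.9]
tcp_rot: [2.194, 2.247, 0.001]
force: [-1.2, 0.3, -6.1]
gripper_width: 14.7
```

>>> {"method": "send_rows", "body": {"motion": [[0, 0, -0.002, 0, 0, 0], [0, 0, -0.007, 0, 0, 0], [0, 0, -0.015, 0, 0, 0], [0, 0, -0.026, 0, 0, 0], [0, 0, -0.038, 0, 0, 0], [0, 0, -0.05, 0, 0, 0], [0, 0, -0.062, 0, 0, 0], [0, 0, -0.074, 0, 0, 0]]}}

```text
time: 9.55
tool_pos: [581.0, -285.0, 157.4]
tcp_rot: [2.194, 2.248, 0.0]
force: [0.4, -0.6, -5.7]
gripper_width: 14.9
```

```bash
python3 - <<'E'
from h import *
rel(546,257,220,100.6)
a=[shot(n,"n_"+n)[1] for n in("scene","side","wrist")]
f=lambda im,x,y,w,h:cv2.resize(im[y:y+h,x:x+w],(400,300),interpolation=cv2.INTER_CUBIC)
cv2.imwrite("pics/n.png",np.vstack([np.hstack([f(a[0],100,90,160,120),f(a[1],160,150,240,180)]),np.hstack([f(a[2],0,0,512,384),f(a[2],130,90,256,192)])]))
E
```

```text
t 9.55 p [ 581.  -285.   157.4] F [ 0.43 -0.59 -5.69] w 14.9 j [ 0.55  0.79 -0.31  1.54  0.29  0.86  1.73]
yaw 91.39 tilt [ 5.e-04 -1.e-04 -1.e+00]
rel mm [542.7 -21.9 -62.7] [ 0.0004  0.0002 -0.1608]
```

View pics/n.png

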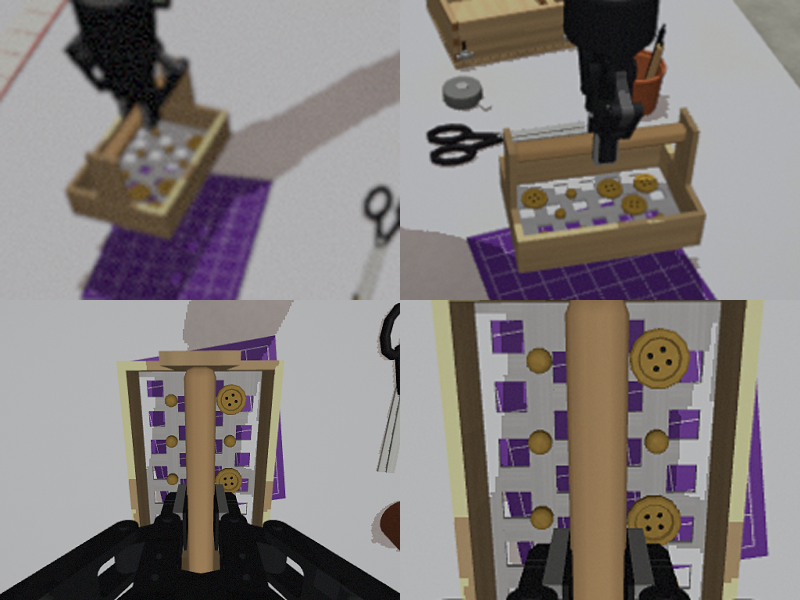

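The sieve hangs level in the grip, all buttons are aboard, and the load is about 6 N. I'll check where it sits relative to the tool, then carry it over.

>>> {"method": "send_rows", "body": {"motion": [[0.006, 0, -0.002, 0, 0, 0], [0.02, -0.001, -0.007, 0, 0, 0], [0.042, -0.001, -0.015, 0, 0, 0], [0.07, -0.002, -0.025, 0, 0, 0], [0.1, -0.003, -0.035, 0, 0, 0], [0.13, -0.004, -0.045, 0, 0, 0], [0.16, -0.005, -0.055, 0, 0, 0], [0.19, -0.006, -0.062, 0, 0, 0]]}}

```text
time: 10.5
tool_pos: [569.8, -92.1, 218.7]
tcp_rot: [-2.192, -2.249, -0.001]
force: [0.7, -0.0, -5.3]
gripper_width: 14.5
```

>>> {"method": "send_rows", "body": {"motion": [[0.03, -0.002, 0, 0, 0, -0.01], [0.06, -0.004, 0, 0, 0, -0.025], [0.09, -0.006, 0, 0, 0, -0.045], [0.12, -0.008, 0, 0, 0, -0.065], [0.15, -0.01, 0, 0, 0, -0.085], [0.18, -0.012, 0, 0, 0, -0.105], [0.21, -0.013, 0, 0, 0, -0.125], [0.24, -0.015, 0, 0, 0, -0.145]]}}

```text
time: 11.3
tool_pos: [548.1, 146.9, 218.1]
tcp_rot: [-2.022, -2.403, 0.0]
force: [0.2, -0.2, -6.5]
gripper_width: 14.8
```

```bash
python3 - <<'E'
from h import *
rel(546,257,220,100.6)
# sieve-in-tool check from n_wrist (TCP 581,-285,157.4, yaw 91.4): wall top z=143.4
m=robot.camera_model("wrist");M=np.array(m["mount"],float)
a=np.radians(91.39);A=np.array([[np.cos(a),np.sin(a),0],[np.sin(a),-np.cos(a),0],[0,0,-1]])
c=(np.array(m["mtx"]),m["k1"],A@M[:3,:3],A@M[:3,3]+[581,-285,157.4])
for uv in((118*1.28,62*1.28),(283*1.28,62*1.28)): print(A.T@(plane(c,uv,143.4)-[581,-285,157.4]))
im=cv2.imread("pics/n_wrist.png")
for x in(160,200,300,340): print(x,im[60:100,x].mean(1).astype(int))
E
```

```text
t 11.3 p [548.1 146.9 218.1] F [ 0.19 -0.18 -6.46] w 14.8 j [-0.14  0.61 -0.34  1.73  0.26  0.84  1.15]
yaw 99.84 tilt [-1.e-03  6.e-04 -1.e+00]
rel mm [108.8  16.7  -1.8] [-0.0009 -0.0008 -0.0133]
[-56.58315475 -84.0466972   14.        ]
[ 57.26172342 -83.98847564  14.        ]
160 [179 179 179 178 179 180 180 180 179 179 179 179 178 178 179 180 179 177
 170 163 164 163 164 163 164 164 164 163 165 161 153 147 154 158 159 162
 167 168 167 167]
200 [179 179 178 179 179 179 180 180 180 180 181 180 151  94  99  97  97 105
 118 123 122 122 123 122 121 124 123 122 124 111  58  99 147 142 140 141
 143 141 138 139]
300 [ 68  66  67  64 100 121 125 124 123 123 123 123 123 125 124 123 123 125
 123 125 123 124 120  95  51  87 128 126 122  95  70 117 146 143 143 143
 142 144 142 142]
340 [ 65  60  64  66  62  63  80  89  96  99  99  98  99 102  99  96 100 119
 124 123 123 122 122 123 124 123 125 126 113  79  52  49  49  51  53  49
  54  53  54  50]
```

>>> {"method": "send_rows", "body": {"motion": [[0.028, 0.004, 0, 0, 0, -0.007], [0.052, 0.008, 0, 0, 0, -0.012], [0.074, 0.011, 0, 0, 0, -0.013], [0.091, 0.014, 0.002, 0, 0, -0.013], [0.102, 0.016, 0.006, 0, 0, -0.013], [0.108, 0.017, 0.013, 0, 0, -0.013], [0.109, 0.017, 0.022, 0, 0, -0.013], [0.109, 0.017, 0.033, 0, 0, -0.013]]}}

```text
time: 12.1
tool_pos: [548.1, 253.4, 184.1]
tcp_rot: [2.011, 2.413, -0.002]
force: [-0.1, -0.7, -6.0]
gripper_width: 14.5
```

>>> {"method": "send_rows", "body": {"motion": [[0, 0, 0.012, 0, 0, 0], [0, 0, 0.024, 0, 0, 0], [0, 0, 0.034, 0, 0, 0], [0, 0, 0.041, 0, 0, 0], [0, 0, 0.045, 0, 0, 0], [0, 0, 0.045, 0, 0, 0]]}}

```text
time: 12.7
tool_pos: [547.7, 254.5, 139.6]
tcp_rot: [-2.01, -2.414, 0.001]
force: [-0.0, 0.4, -5.9]
gripper_width: 15.0
```

```bash
python3 - <<'E'
from h import *
rel(546,257,134,100.6)
a=[shot(n,"p_"+n)[1] for n in("scene","side","wrist")]
f=lambda im,x,y,w,h:cv2.resize(im[y:y+h,x:x+w],(400,300),interpolation=cv2.INTER_CUBIC)
cv2.imwrite("pics/p.png",np.vstack([np.hstack([f(a[0],280,110,160,120),f(a[1],140,60,160,120)]),np.hstack([f(a[2],0,0,512,384),f(a[2],100,40,320,240)])]))
E
```

```text
t 12.7 p [547.7 254.5 139.6] F [-0.04  0.45 -5.85] w 15.0 j [-0.34  0.76 -0.3   1.69  0.3   0.73  0.96]
yaw 100.44 tilt [-8.e-04 -3.e-04 -1.e+00]
rel mm [ 2.7 -1.2  5.6] [-0.0008  0.0002 -0.0028]
```

View pics/p.png

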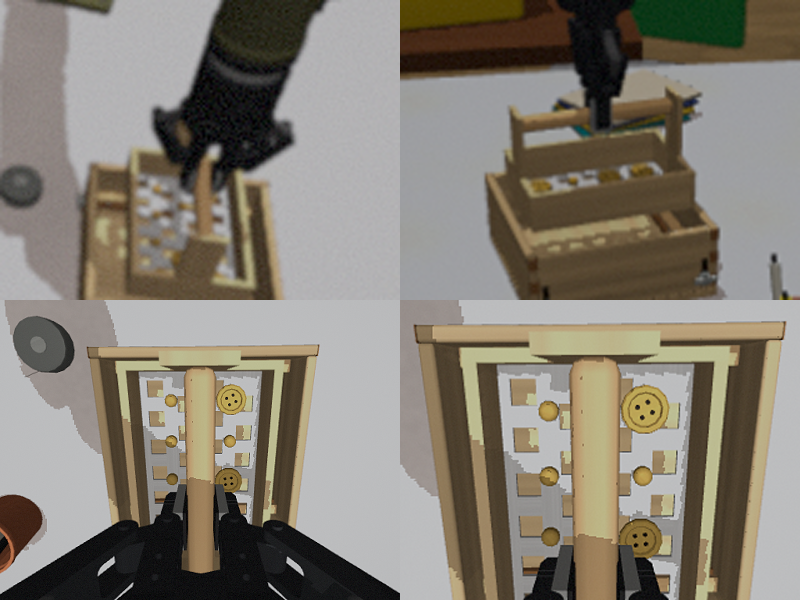

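The box frames the sieve on all sides and the sieve looks parallel to it. I'll check the fit numerically before entering.

```bash
python3 - <<'E'
from h import *
c=cam("wrist"); s=robot.read_state(); A=R.from_rotvec(s["tcp_rot"]).as_matrix(); p=s["tool_pos"]
im=cv2.imread("pics/p_wrist.png").mean(2)
f=lambda u,v,z:(A.T@(plane(c,(u,v),z)-p)).round(1)[:2]
for u in(150,170,190,310,330,350): print(u,"outer",f(u,59,80),f(u,60,80)); print(im[50:90,u].astype(int))
r=[(118,348),(317,346)]
print("box outer corners tool",[f(a*1.28,(b-300)*1.28,80) for a,b in[(88,347),(319,345)]])
print("rim crop corners",[f(100+(a-400)*.8,40+(b-300)*.8,80) for a,b in[(415,324),(786,322)]])
print("sieve corners",[f(100+(a-400)*.8,40+(b-300)*.8,125.6) for a,b in[(460,347),(732,347)]])
E
```

```text
150 outer [-70.8 -99.4] [-70.8 -98.8]
[190 190 192 144 142 144 143 141 182 156 145 148 160 159 157 157 157 155
 154 154 156 146 130 101  66  51  53  77 160 178 174 175 175 173 173 174
 174 174 173 173]
170 outer [-57.5 -99.5] [-57.5 -98.9]
[189 190 188 189 188 188 189 188 193 148 144 152 158 158 158 158 156 156
 154 154 152 145 132  99  58  52  54  75 152 177 173 173 173 172 175 173
 173 173 177 160]
190 outer [-44.2 -99.5] [-44.2 -98.9]
[188 188 188 188 188 188 189 188 192 160 142 151 157 159 158 158 155 153
 154 153 153 144 130  96  53  52  52  81 152 177 174 173 175 174 174 173
 173 174 177 160]
310 outer [ 36.  -99.5] [ 36.  -98.9]
[190 188 188 188 189 189 189 191 151 134 153 157 159 158 155 154 154 154
 154 152 144 128  97  50  50  52  72 144 177 176 175 174 174 175 174 175
 175 177 171 133]
330 outer [ 49.3 -99.5] [ 49.4 -98.9]
[187 189 189 189 188 189 188 191 156 143 153 157 159 156 155 153 154 154
 156 150 138 121  83  51  55  53  84 153 178 176 174 173 174 176 174 174
 175 176 168 131]
350 outer [ 62.7 -99.4] [ 62.7 -98.8]
[187 188 189 189 189 188 189 192 143 144 156 157 157 156 156 154 154 153
 156 148 134 111  72  53  54  52 113 165 176 173 174 174 176 174 174 175
 174 176 158  97]
box outer corners tool [array([-95.6, -98.6]), array([ 101.2, -100. ])]
rim crop corners [array([-96. , -99.2]), array([ 101.5, -100. ])]
sieve corners [array([-58.4, -85. ]), array([ 59.3, -84.9])]
```

>>> {"method": "send_rows", "body": {"motion": [[0.001, -0.0005, 0, 0, 0, -0.001], [0.0025, -0.0015, 0.001, 0, 0, -0.003], [0.003, -0.0017, 0.003, 0, 0, -0.004], [0.003, -0.0017, 0.006, 0, 0, -0.004], [0.003, -0.0017, 0.01, 0, 0, -0.004], [0.003, -0.0017, 0.014, 0, 0, -0.004], [0.003, -0.0017, 0.017, 0, 0, -0.004], [0.003, -0.0017, 0.018, 0, 0, -0.004]]}}

```text
time: 13.65
tool_pos: [545.5, 257.1, 121.5]
tcp_rot: [-2.005, -2.418, 0.001]
force: [-0.5, 0.0, -6.6]
gripper_width: 15.1
```

>>> {"method": "send_rows", "body": {"motion": [[0, 0, 0.001, 0, 0, 0], [0, 0, 0.002, 0, 0, 0], [0, 0, 0.003, 0, 0, 0], [0, 0, 0.004, 0, 0, 0], [0, 0, 0.004, 0, 0, 0]]}}

```text
time: 14.15
tool_pos: [545.7, 257.3, 118.0]
tcp_rot: [-2.005, -2.418, 0.0]
force: [0.2, 0.3, -7.0]
gripper_width: 14.9
```

>>> {"method": "send_rows", "body": {"motion": [[0, 0, 0.001, 0, 0, 0], [0, 0, 0.002, 0, 0, 0], [0, 0, 0.003, 0, 0, 0], [0, 0, 0.003, 0, 0, 0]]}}

```text
time: 14.55
tool_pos: [545.6, 257.2, 114.9]
tcp_rot: [-2.005, -2.418, 0.0]
force: [-0.5, 0.4, -7.0]
gripper_width: 14.8
```

>>> {"method": "send_rows", "body": {"motion": [[0, 0, 0.001, 0, 0, 0], [0, 0, 0.002, 0, 0, 0], [0, 0, 0.002, 0, 0, 0], [0, 0, 0.002, 0, 0, 0]]}}

```text
time: 14.95
tool_pos: [545.7, 257.3, 113.0]
tcp_rot: [-2.005, -2.418, 0.0]
force: [-0.5, 0.2, -6.6]
gripper_width: 14.7
```

>>> {"method": "send_rows", "body": {"motion": [[0, 0, 0.001, 0, 0, 0], [0, 0, 0.002, 0, 0, 0], [0, 0, 0.002, 0, 0, 0]]}}

```text
time: 15.25
tool_pos: [545.6, 257.2, 110.9]
tcp_rot: [-2.005, -2.418, 0.0]
force: [-0.7, 0.3, -6.6]
gripper_width: 14.9
```

>>> {"method": "send_rows", "body": {"motion": [[0, 0, 0.001, 0, 0, 0], [0, 0, 0.0015, 0, 0, 0], [0, 0, 0.0015, 0, 0, 0]]}}

```text
time: 15.55
tool_pos: [545.7, 257.3, 109.5]
tcp_rot: [-2.005, -2.418, 0.0]
force: [0.1, -1.0, -6.2]
gripper_width: 15.0
```

>>> {"method": "send_rows", "body": {"motion": [[0, 0, 0.001, 0, 0, 0], [0, 0, 0.002, 0, 0, 0], [0, 0, 0.002, 0, 0, 0]]}}

```text
time: 15.85
tool_pos: [545.6, 257.2, 107.4]
tcp_rot: [-2.005, -2.418, 0.001]
force: [0.1, -0.4, -6.3]
gripper_width: 15.4
```

>>> {"method": "send_rows", "body": {"motion": [[0, 0, 0.001, 0, 0, 0], [0, 0, 0.0015, 0, 0, 0], [0, 0, 0.0015, 0, 0, 0]]}}

```text
time: 16.15
tool_pos: [545.7, 257.3, 106.0]
tcp_rot: [-2.005, -2.418, 0.0]
force: [-0.0, 0.3, -6.0]
gripper_width: 14.6
```

>>> {"method": "send_rows", "body": {"motion": [[0, 0, 0.001, 0, 0, 0], [0, 0, 0.0018, 0, 0, 0], [0, 0, 0.0018, 0, 0, 0]]}}

```text
time: 16.45
tool_pos: [545.6, 257.2, 104.1]
tcp_rot: [-2.005, -2.418, 0.0]
force: [0.0, 0.0, -6.8]
gripper_width: 15.0
```

>>> {"method": "send_rows", "body": {"motion": [[0, 0, 0.001, 0, 0, 0], [0, 0, 0.0015, 0, 0, 0], [0, 0, 0.0015, 0, 0, 0]]}}

```text
time: 16.75
tool_pos: [545.7, 257.3, 102.7]
tcp_rot: [-2.005, -2.418, 0.0]
force: [0.3, -0.5, -5.9]
gripper_width: 15.1
```

>>> {"method": "send_rows", "body": {"motion": [[0, 0, 0.001, 0, 0, 0], [0, 0, 0.0018, 0, 0, 0], [0, 0, 0.0018, 0, 0, 0]]}}

```text
time: 17.05
tool_pos: [545.7, 257.2, 100.9]
tcp_rot: [-2.005, -2.418, 0.0]
force: [0.0, 0.6, -6.8]
gripper_width: 14.7
```

>>> {"method": "send_rows", "body": {"motion": [[0, 0, 0.001, 0, 0, 0], [0, 0, 0.0015, 0, 0, 0], [0, 0, 0.0015, 0, 0, 0]]}}

```text
time: 17.35
tool_pos: [545.7, 257.3, 99.4]
tcp_rot: [-2.005, -2.418, 0.0]
force: [0.2, -0.5, -6.9]
gripper_width: 14.9
```

>>> {"method": "send_rows", "body": {"motion": [[0, 0, 0.001, 0, 0, 0], [0, 0, 0.0018, 0, 0, 0], [0, 0, 0.0018, 0, 0, 0]]}}

```text
time: 17.65
tool_pos: [545.7, 257.2, 97.5]
tcp_rot: [-2.005, -2.418, 0.0]
force: [-0.3, 0.3, -5.3]
gripper_width: 14.8
```

>>> {"method": "send_rows", "body": {"motion": [[0, 0, 0.001, 0, 0, 0], [0, 0, 0.0015, 0, 0, 0], [0, 0, 0.0015, 0, 0, 0]]}}

```text
time: 17.95
tool_pos: [545.7, 257.3, 96.1]
tcp_rot: [-2.005, -2.418, 0.0]
force: [0.6, 0.7, -6.7]
gripper_width: 14.6
```

>>> {"method": "send_rows", "body": {"motion": [[0, 0, 0.001, 0, 0, 0], [0, 0, 0.0018, 0, 0, 0], [0, 0, 0.0018, 0, 0, 0]]}}

```text
time: 18.25
tool_pos: [545.9, 257.4, 94.6]
tcp_rot: [2.005, 2.418, 0.001]
force: [-0.5, -0.1, -4.3]
gripper_width: 14.7
```

>>> {"method": "send_rows", "body": {"motion": [[0, 0, 0.001, 0, 0, 0], [0, 0, 0.0015, 0, 0, 0], [0, 0, 0.0015, 0, 0, 0]]}}

```text
time: 18.55
tool_pos: [546.0, 257.5, 93.5]
tcp_rot: [2.005, 2.418, 0.001]
force: [-1.2, -1.3, 3.0]
gripper_width: 14.7
```

Contact with the runners came at TCP z of about 95, and the box now carries roughly 9 N. I'll ease off slightly and start gently.

>>> {"method": "send_rows", "body": {"motion": [[0.003, 0, -0.0003, 0, 0, 0], [0.01, 0, -0.0003, 0, 0, 0], [0.01, 0, -0.0003, 0, 0, 0], [0, 0, -0.0003, 0, 0, 0], [-0.01, 0, -0.0003, 0, 0, 0], [-0.01, 0, -0.0003, 0, 0, 0], [0, 0, -0.0003, 0, 0, 0], [0, 0, -0.0003, 0, 0, 0]]}}

```text
time: 19.35
tool_pos: [545.7, 258.8, 93.5]
tcp_rot: [-2.004, -2.419, -0.002]
force: [0.8, 0.2, 3.3]
gripper_width: 15.0
```

>>> {"method": "send_rows", "body": {"motion": [[0.012, 0, 0, 0, 0, 0], [0.012, 0, 0, 0, 0, 0], [-0.015, 0, 0, 0, 0, 0], [-0.015, 0, 0, 0, 0, 0], [0.015, 0, 0, 0, 0, 0], [0.015, 0, 0, 0, 0, 0], [0, 0, 0, 0, 0, 0], [0, 0, 0, 0, 0, 0]]}}

```text
time: 20.15
tool_pos: [546.0, 256.1, 93.1]
tcp_rot: [2.006, 2.416, -0.001]
force: [-0.7, 0.0, 5.7]
gripper_width: 14.9
```

```bash
python3 - <<'E'
from h import *
rel(546,257,93.8,100.7)
a=[shot(n,"q_"+n)[1] for n in("side","wrist")]
f=lambda im,x,y,w,h:cv2.resize(im[y:y+h,x:x+w],(400,300),interpolation=cv2.INTER_CUBIC)
cv2.imwrite("pics/q.png",np.hstack([f(a[0],165,80,120,90),f(a[1],130,60,256,192)]))
E
```

```text
t 20.15 p [546.  256.1  93.1] F [-0.68  0.02  5.73] w 14.9 j [-0.36  0.82 -0.27  1.73  0.33  0.64  0.94]
yaw 100.59 tilt [-0.     -0.0012 -1.    ]
rel mm [ 0.9  0.2 -0.7] [-0.0002  0.0012 -0.0019]
```

View pics/q.png

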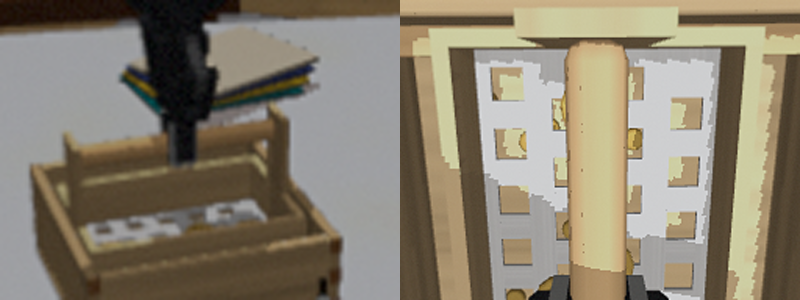

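The side view shows the sieve seated level in the box, and the wrist view shows the buttons sliding and some brass visible in the holes. I'll ease off 0.5 mm and shake more.

>>> {"method": "send_rows", "body": {"motion": [[0.015, 0, -0.0005, 0, 0, 0], [0.018, 0, -0.0005, 0, 0, 0], [-0.018, 0, -0.0005, 0, 0, 0], [-0.018, 0, -0.0005, 0, 0, 0], [0.018, 0, -0.0005, 0, 0, 0], [0.018, 0, -0.0005, 0, 0, 0], [0, 0, -0.0005, 0, 0, 0], [0, 0, -0.0005, 0, 0, 0]]}}

```text
time: 21.05
tool_pos: [545.9, 255.0, 93.4]
tcp_rot: [2.007, 2.415, -0.004]
force: [-0.2, -2.2, 4.6]
gripper_width: 14.6
```

>>> {"method": "send_rows", "body": {"motion": [[-0.018, 0, -0.0004, 0, 0, 0], [-0.018, 0, -0.0004, 0, 0, 0], [0.02, 0, -0.0004, 0, 0, 0], [0.02, 0, -0.0004, 0, 0, 0], [-0.02, 0, -0.0004, 0, 0, 0], [-0.02, 0, -0.0004, 0, 0, 0], [0.02, 0, -0.0004, 0, 0, 0], [0.02, 0, -0.0004, 0, 0, 0]]}}

```text
time: 21.85
tool_pos: [540.3, 284.9, 94.5]
tcp_rot: [-1.995, -2.42, -0.01]
force: [-1.5, 3.1, -0.3]
gripper_width: 15.2
```

>>> {"method": "send_rows", "body": {"motion": [[-0.04, 0, 0, 0, 0, 0], [-0.04, 0, 0, 0, 0, 0], [0, 0, 0, 0, 0, 0], [0, 0, 0, 0, 0, 0], [-0.04, 0, 0, 0, 0, 0], [-0.04, 0, 0, 0, 0, 0], [0, 0, 0, 0, 0, 0], [0, 0, 0, 0, 0, 0]]}}

```text
time: 22.65
tool_pos: [540.3, 284.8, 94.5]
tcp_rot: [-1.995, -2.42, -0.01]
force: [-1.0, 3.0, 0.3]
gripper_width: 14.9
```

>>> {"method": "send_rows", "body": {"motion": [[-0.04, 0, 0, 0, 0, 0], [-0.04, 0, 0, 0, 0, 0], [0, 0, 0, 0, 0, 0], [0, 0, 0, 0, 0, 0], [-0.04, 0, 0, 0, 0, 0], [-0.04, 0, 0, 0, 0, 0], [-0.02, 0, 0, 0, 0, 0], [-0.02, 0, 0, 0, 0, 0]]}}

```text
time: 23.45
tool_pos: [544.8, 260.9, 94.1]
tcp_rot: [-2.0, -2.419, -0.004]
force: [-0.8, 1.6, -0.2]
gripper_width: 14.7
```

```bash
python3 - <<'E'
from h import *
rel(546,257,93.8,100.7)
a=[shot(n,"r_"+n)[1] for n in("side","wrist","scene")]
f=lambda im,x,y,w,h,W=400,H=300:cv2.resize(im[y:y+h,x:x+w],(W,H),interpolation=cv2.INTER_CUBIC)
cv2.imwrite("pics/r.png",np.vstack([f(a[1],128,40,272,102,800,300),np.hstack([f(a[0],165,80,120,90),f(a[2],300,130,100,75)])]))
E
```

```text
t 23.45 p [544.8 260.9  94.1] F [-0.78  1.65 -0.21] w 14.7 j [-0.37  0.82 -0.27  1.73  0.33  0.64  0.94]
yaw 100.83 tilt [-3.0e-04  3.5e-03 -1.0e+00]
rel mm [-4.   0.4  0.3] [ 0.0003 -0.0035  0.0023]
```

View pics/r.png

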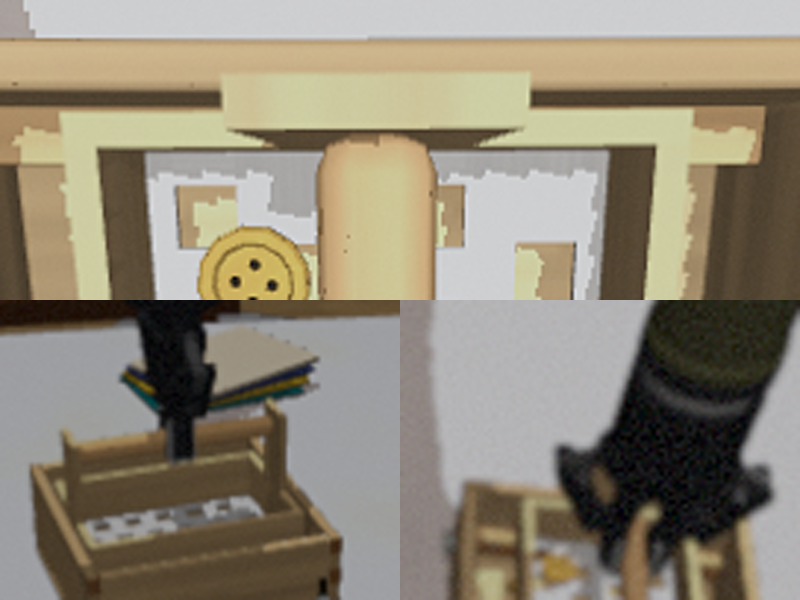

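The sieve is still level and light on the runners, and at least one large button is visible in the wrist view at about (255,280). Peaks overshoot to about 28 mm, so I'll use a slightly smaller amplitude.

>>> {"method": "send_rows", "body": {"motion": [[-0.02, 0, 0, 0, 0, 0], [-0.02, 0, 0, 0, 0, 0], [0.015, 0, 0, 0, 0, 0], [0.015, 0, 0, 0, 0, 0], [-0.02, 0, 0, 0, 0, 0], [-0.02, 0, 0, 0, 0, 0], [0.015, 0, 0, 0, 0, 0], [0.015, 0, 0, 0, 0, 0]]}}

```text
time: 24.4
tool_pos: [541.7, 278.2, 94.5]
tcp_rot: [-1.998, -2.42, -0.008]
force: [-0.4, 3.6, -0.9]
gripper_width: 14.7
```

>>> {"method": "send_rows", "body": {"motion": [[-0.036, 0, 0, 0, 0, 0], [-0.036, 0, 0, 0, 0, 0], [0, 0, 0, 0, 0, 0], [0, 0, 0, 0, 0, 0], [-0.036, 0, 0, 0, 0, 0], [-0.036, 0, 0, 0, 0, 0], [0, 0, 0, 0, 0, 0], [0, 0, 0, 0, 0, 0]]}}

```text
time: 25.2
tool_pos: [541.6, 278.5, 94.5]
tcp_rot: [-1.997, -2.42, -0.008]
force: [-0.6, 3.6, -1.1]
gripper_width: 14.5
```

>>> {"method": "send_rows", "body": {"motion": [[-0.036, 0, 0, 0, 0, 0], [-0.036, 0, 0, 0, 0, 0], [0, 0, 0, 0, 0, 0], [0, 0, 0, 0, 0, 0], [-0.036, 0, 0, 0, 0, 0], [-0.036, 0, 0, 0, 0, 0], [-0.018, 0, 0, 0, 0, 0], [-0.018, 0, 0, 0, 0, 0]]}}

```text
time: 26.0
tool_pos: [545.6, 257.1, 94.2]
tcp_rot: [-2.001, -2.419, -0.003]
force: [0.2, 1.8, -0.1]
gripper_width: 15.0
```

```bash
cat > blobs.py <<'E'
from h import *
import sys
t=sys.argv[1]
rel(546,257,93.8,100.7)
s=robot.read_state();A=R.from_rotvec(s["tcp_rot"]).as_matrix();p=s["tool_pos"]
for n in("wrist","side","scene"):
    c,im=shot(n,t+"_"+n); h=cv2.cvtColor(im,cv2.COLOR_BGR2HSV)
    m=cv2.inRange(h,(14,150,60),(30,255,255)); k,l,st,ce=cv2.connectedComponentsWithStats(m)
    for i in range(1,k):
        if st[i,4]<4: continue
        q=A.T@(plane(c,ce[i],47)-p)   # sieve floor top approx z=44..47
        q2=A.T@(plane(c,ce[i],13)-p)  # box floor
        if abs(q[0])<110 and abs(q[1])<110: print(n,ce[i].round(),"area",st[i,4],st[i,2:4],"floor-xy(tool)",q[:2].round(),"box-floor",q2[:2].round())
E
python3 blobs.py s
```

```text
t 26.0 p [545.6 257.1  94.2] F [ 0.24  1.79 -0.11] w 15.0 j [-0.36  0.82 -0.27  1.73  0.33  0.64  0.94]
yaw 100.79 tilt [-1.0e-04  2.8e-03 -1.0e+00]
rel mm [-0.1  0.3  0.4] [ 0.0004 -0.0028  0.0017]
wrist [222. 121.] area 5 [5 1] floor-xy(tool) [-23. -60.] box-floor [-26. -58.]
wrist [210. 126.] area 8 [8 7] floor-xy(tool) [-31. -57.] box-floor [-35. -55.]
wrist [211. 134.] area 18 [ 8 14] floor-xy(tool) [-30. -52.] box-floor [-35. -48.]
wrist [229. 129.] area 6 [5 3] floor-xy(tool) [-18. -55.] box-floor [-21. -52.]
wrist [234. 136.] area 5 [2 5] floor-xy(tool) [-15. -50.] box-floor [-17. -47.]
wrist [204. 138.] area 4 [1 4] floor-xy(tool) [-35. -49.] box-floor [-41. -45.]
wrist [235. 145.] area 7 [3 6] floor-xy(tool) [-15. -44.] box-floor [-17. -40.]
wrist [281. 147.] area 37 [ 8 13] floor-xy(tool) [ 17. -43.] box-floor [ 19. -38.]
wrist [219. 150.] area 32 [23 10] floor-xy(tool) [-25. -41.] box-floor [-29. -35.]
wrist [235. 206.] area 42 [ 5 12] floor-xy(tool) [-15.  -0.] box-floor [-18.  12.]
wrist [215. 231.] area 893 [37 60] floor-xy(tool) [-30.  19.] box-floor [-35.  34.]
side [265. 154.] area 6 [3 4] floor-xy(tool) [-55. 109.] box-floor [  1. 133.]
side [264. 164.] area 4 [2 2] floor-xy(tool) [-103.   89.] box-floor [-50. 111.]
side [193. 166.] area 10 [3 4] floor-xy(tool) [-55. -84.] box-floor [  2. -72.]
side [194. 175.] area 13 [4 5] floor-xy(tool) [-99. -94.] box-floor [-45. -82.]
scene [340. 198.] area 19 [7 4] floor-xy(tool) [-26. -48.] box-floor [-18. -76.]
scene [338. 219.] area 65 [ 7 14] floor-xy(tool) [-31.  27.] box-floor [-24.   2.]
```

```bash
python3 - <<'E'
from h import *
a=[cv2.imread(f"pics/s_{n}.png") for n in("wrist","scene","side")]
f=lambda im,x,y,w,h,W,H:cv2.resize(im[y:y+h,x:x+w],(W,H),interpolation=cv2.INTER_CUBIC)
cv2.imwrite("pics/s.png",np.hstack([f(a[0],150,85,200,240,500,600),np.vstack([f(a[1],312,170,80,80,300,300),f(a[2],175,100,90,90,300,300)])]))
E
```

```text
(no output)
```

View pics/s.png

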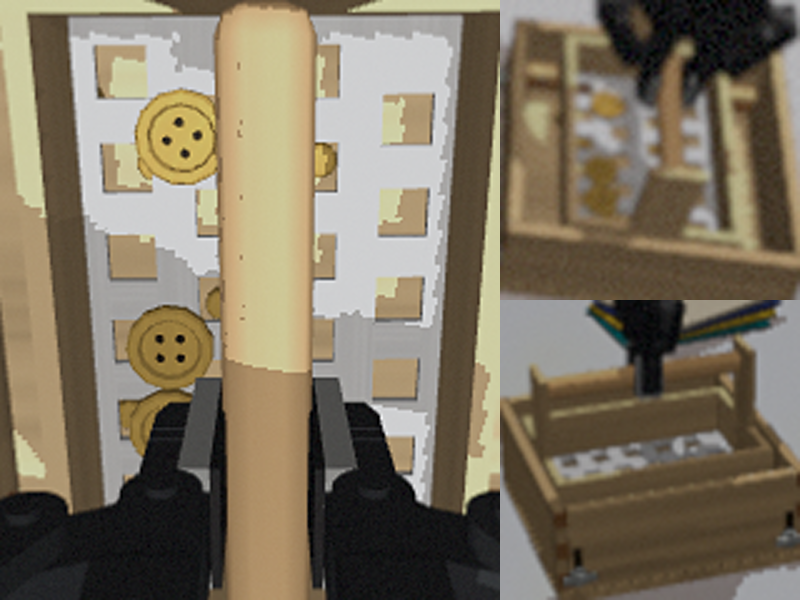

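Three large buttons are visible at (177,137), (170,347) and (170,425). There are small ones at (322,160) and (213,300), which may be on the sieve floor or lying below a hole. I'll keep shaking and then compare: buttons in the box won't have moved.

>>> {"method": "send_rows", "body": {"motion": [[0.018, 0, 0, 0, 0, 0], [0.018, 0, 0, 0, 0, 0], [-0.019, 0, 0, 0, 0, 0], [-0.019, 0, 0, 0, 0, 0], [0.019, 0, 0, 0, 0, 0], [0.019, 0, 0, 0, 0, 0], [-0.019, 0, 0, 0, 0, 0], [-0.019, 0, 0, 0, 0, 0]]}}

```text
time: 26.95
tool_pos: [551.0, 227.8, 93.5]
tcp_rot: [2.01, 2.409, -0.01]
force: [1.1, -3.9, 3.6]
gripper_width: 14.8
```

>>> {"method": "send_rows", "body": {"motion": [[0.038, 0, 0, 0, 0, 0], [0.038, 0, 0, 0, 0, 0], [0, 0, 0, 0, 0, 0], [0, 0, 0, 0, 0, 0], [0.038, 0, 0, 0, 0, 0], [0.038, 0, 0, 0, 0, 0], [0, 0, 0, 0, 0, 0], [0, 0, 0, 0, 0, 0]]}}

```text
time: 27.75
tool_pos: [550.9, 227.9, 93.5]
tcp_rot: [2.01, 2.409, -0.01]
force: [-0.6, -4.0, 3.2]
gripper_width: 14.3
```

>>> {"method": "send_rows", "body": {"motion": [[0.038, 0, 0, 0, 0, 0], [0.038, 0, 0, 0, 0, 0], [0, 0, 0, 0, 0, 0], [0, 0, 0, 0, 0, 0], [0.038, 0, 0, 0, 0, 0], [0.038, 0, 0, 0, 0, 0], [0, 0, 0, 0, 0, 0], [0, 0, 0, 0, 0, 0]]}}

```text
time: 28.55
tool_pos: [550.8, 228.1, 93.6]
tcp_rot: [2.009, 2.409, -0.01]
force: [-0.4, -3.3, 4.0]
gripper_width: 14.7
```

>>> {"method": "send_rows", "body": {"motion": [[0.038, 0, 0, 0, 0, 0], [0.038, 0, 0, 0, 0, 0], [0, 0, 0, 0, 0, 0], [0, 0, 0, 0, 0, 0], [0.038, 0, 0, 0, 0, 0], [0.038, 0, 0, 0, 0, 0], [0.019, 0, 0, 0, 0, 0], [0.019, 0, 0, 0, 0, 0]]}}

```text
time: 29.35
tool_pos: [546.6, 250.6, 93.7]
tcp_rot: [2.007, 2.414, -0.005]
force: [-0.2, -2.9, 2.9]
gripper_width: 15.0
```

```bash
python3 blobs.py t | grep -v side
```

```text
t 29.35 p [546.6 250.6  93.7] F [-0.21 -2.93  2.87] w 15.0 j [-0.36  0.82 -0.26  1.73  0.33  0.64  0.94]
yaw 100.51 tilt [-7.0e-04 -3.9e-03 -1.0e+00]
rel mm [ 6.4  0.5 -0.1] [-0.0014  0.0037 -0.0033]
wrist [194. 121.] area 21 [9 3] floor-xy(tool) [-41. -60.] box-floor [-48. -58.]
wrist [233. 134.] area 8 [5 6] floor-xy(tool) [-16. -52.] box-floor [-18. -49.]
wrist [225. 142.] area 8 [1 8] floor-xy(tool) [-21. -47.] box-floor [-25. -42.]
wrist [231. 145.] area 15 [ 6 14] floor-xy(tool) [-17. -44.] box-floor [-20. -40.]
wrist [282. 149.] area 48 [ 5 13] floor-xy(tool) [ 18. -42.] box-floor [ 21. -37.]
wrist [226. 148.] area 4 [2 4] floor-xy(tool) [-20. -42.] box-floor [-24. -37.]
wrist [233. 156.] area 5 [4 4] floor-xy(tool) [-16. -36.] box-floor [-18. -31.]
wrist [297. 225.] area 628 [34 33] floor-xy(tool) [30. 15.] box-floor [35. 29.]
wrist [209. 250.] area 66 [10 12] floor-xy(tool) [-36.  35.] box-floor [-42.  52.]
wrist [365. 283.] area 17 [11  5] floor-xy(tool) [85. 63.] box-floor [99. 85.]
scene [344. 198.] area 20 [7 5] floor-xy(tool) [ -8. -47.] box-floor [ -1. -75.]
scene [344. 223.] area 21 [5 6] floor-xy(tool) [-10.  39.] box-floor [-2. 14.]
```

>>> {"method": "send_rows", "body": {"motion": [[-0.019, 0, 0, 0, 0, 0], [-0.019, 0, 0, 0, 0, 0], [0.019, 0, 0, 0, 0, 0], [0.019, 0, 0, 0, 0, 0], [-0.019, 0, 0, 0, 0, 0], [-0.019, 0, 0, 0, 0, 0], [0.019, 0, 0, 0, 0, 0], [0.019, 0, 0, 0, 0, 0]]}}

```text
time: 30.3
tool_pos: [541.2, 281.4, 94.7]
tcp_rot: [-1.995, -2.42, -0.011]
force: [-0.5, 3.9, -1.0]
gripper_width: 14.8
```

>>> {"method": "send_rows", "body": {"motion": [[-0.038, 0, 0, 0, 0, 0], [-0.038, 0, 0, 0, 0, 0], [0, 0, 0, 0, 0, 0], [0, 0, 0, 0, 0, 0], [-0.038, 0, 0, 0, 0, 0], [-0.038, 0, 0, 0, 0, 0], [0, 0, 0, 0, 0, 0], [0, 0, 0, 0, 0, 0]]}}

```text
time: 31.1
tool_pos: [541.2, 281.1, 94.7]
tcp_rot: [-1.995, -2.42, -0.01]
force: [-0.4, 3.5, -1.2]
gripper_width: 14.6
```

>>> {"method": "send_rows", "body": {"motion": [[-0.038, 0, 0, 0, 0, 0], [-0.038, 0, 0, 0, 0, 0], [0, 0, 0, 0, 0, 0], [0, 0, 0, 0, 0, 0], [-0.038, 0, 0, 0, 0, 0], [-0.038, 0, 0, 0, 0, 0], [0, 0, 0, 0, 0, 0], [0, 0, 0, 0, 0, 0]]}}

```text
time: 31.9
tool_pos: [541.2, 281.0, 94.7]
tcp_rot: [-1.995, -2.42, -0.01]
force: [-0.1, 4.0, -1.5]
gripper_width: 14.4
```

>>> {"method": "send_rows", "body": {"motion": [[-0.038, 0, 0, 0, 0, 0], [-0.038, 0, 0, 0, 0, 0], [0, 0, 0, 0, 0, 0], [0, 0, 0, 0, 0, 0], [-0.038, 0, 0, 0, 0, 0], [-0.038, 0, 0, 0, 0, 0], [0, 0, 0, 0, 0, 0], [0, 0, 0, 0, 0, 0]]}}

```text
time: 32.7
tool_pos: [541.2, 280.9, 94.7]
tcp_rot: [-1.995, -2.42, -0.01]
force: [-0.1, 3.0, -1.4]
gripper_width: 14.7
```

```bash
python3 blobs.py u | grep -v side
```

```text
t 32.7 p [541.2 280.9  94.7] F [-0.15  3.02 -1.4 ] w 14.7 j [-0.4   0.82 -0.27  1.71  0.32  0.64  0.92]
yaw 101.0 tilt [ 2.0e-04  8.2e-03 -1.0e+00]
rel mm [-24.4   0.2   0.7] [ 0.0018 -0.008   0.0052]
wrist [397.  58.] area 6 [1 6] floor-xy(tool) [ 89. -98.] box-floor [ 103. -102.]
wrist [396.  66.] area 7 [1 7] floor-xy(tool) [ 89. -94.] box-floor [103. -97.]
wrist [150. 120.] area 10 [4 4] floor-xy(tool) [-71. -60.] box-floor [-82. -58.]
wrist [151. 128.] area 13 [4 6] floor-xy(tool) [-71. -55.] box-floor [-82. -53.]
wrist [277. 136.] area 5 [2 5] floor-xy(tool) [ 14. -50.] box-floor [ 16. -46.]
wrist [194. 145.] area 31 [8 6] floor-xy(tool) [-42. -44.] box-floor [-49. -40.]
wrist [231. 221.] area 346 [16 31] floor-xy(tool) [-19.  11.] box-floor [-22.  25.]
wrist [124. 285.] area 15 [5 7] floor-xy(tool) [-103.   65.] box-floor [-120.   87.]
wrist [138. 282.] area 4 [3 2] floor-xy(tool) [-92.  63.] box-floor [-107.   85.]
wrist [132. 287.] area 6 [3 4] floor-xy(tool) [-97.  66.] box-floor [-113.   89.]
wrist [136. 286.] area 4 [2 4] floor-xy(tool) [-95.  66.] box-floor [-110.   89.]
wrist [140. 287.] area 12 [7 4] floor-xy(tool) [-91.  67.] box-floor [-106.   89.]
scene [359. 202.] area 17 [7 4] floor-xy(tool) [  2. -42.] box-floor [ 11. -70.]
scene [354. 224.] area 20 [5 5] floor-xy(tool) [-16.  36.] box-floor [-7. 12.]
```

>>> {"method": "send_rows", "body": {"motion": [[-0.01, 0, 0, 0, 0, 0], [-0.02, 0, 0, 0, 0, 0], [-0.03, 0, 0, 0, 0, 0], [-0.036, 0, 0, 0, 0, 0], [-0.038, 0, 0, 0, 0, 0], [-0.038, 0, 0, 0, 0, 0]]}}

```text
time: 33.45
tool_pos: [550.1, 234.1, 94.0]
tcp_rot: [2.007, 2.416, -0.002]
force: [-0.3, -2.0, -0.1]
gripper_width: 14.9
```

```bash
python3 blobs.py v | grep -v side;  python3 - <<'E'
from h import *
f=lambda im,x,y,w,h,W,H:cv2.resize(im[y:y+h,x:x+w],(W,H),interpolation=cv2.INTER_CUBIC)
g=lambda n:cv2.imread(f"pics/{n}.png")
o=np.vstack([np.hstack([f(g(t+"_wrist"),140,90,220,200,400,364) for t in"uv"]),np.hstack([f(g(t+"_scene"),312,170,80,80,236,236) for t in"uv"]+[f(g("v_side"),175,105,90,65,328,236)])])
cv2.imwrite("pics/v.png",o)
E
```

```text
t 33.45 p [550.1 234.1  94. ] F [-0.33 -2.04 -0.15] w 14.9 j [-0.33  0.82 -0.27  1.74  0.33  0.63  0.97]
yaw 100.59 tilt [-1.0e-04 -1.4e-03 -1.0e+00]
rel mm [23.3  0.1  0.2] [-0.0003  0.0013 -0.002 ]
wrist [113.  58.] area 6 [1 6] floor-xy(tool) [-90. -99.] box-floor [-104. -103.]
wrist [115.  68.] area 4 [2 4] floor-xy(tool) [-89. -92.] box-floor [-104.  -95.]
wrist [281. 132.] area 12 [10 11] floor-xy(tool) [ 17. -53.] box-floor [ 20. -50.]
wrist [279. 144.] area 30 [ 7 23] floor-xy(tool) [ 16. -45.] box-floor [ 18. -40.]
wrist [286. 147.] area 5 [2 4] floor-xy(tool) [ 20. -43.] box-floor [ 23. -38.]
wrist [284. 152.] area 5 [3 5] floor-xy(tool) [ 19. -39.] box-floor [ 22. -34.]
wrist [280. 158.] area 4 [4 4] floor-xy(tool) [ 17. -36.] box-floor [ 19. -30.]
wrist [285. 222.] area 441 [22 31] floor-xy(tool) [21. 12.] box-floor [24. 26.]
wrist [381. 285.] area 41 [12  8] floor-xy(tool) [97. 65.] box-floor [113.  87.]
wrist [370. 285.] area 15 [7 6] floor-xy(tool) [89. 65.] box-floor [103.  87.]
wrist [389. 286.] area 7 [2 5] floor-xy(tool) [103.  66.] box-floor [120.  88.]
scene [343. 200.] area 6 [4 3] floor-xy(tool) [  5. -42.] box-floor [ 13. -70.]
scene [337. 222.] area 14 [3 6] floor-xy(tool) [-11.  38.] box-floor [-4. 13.]
```

View pics/v.png

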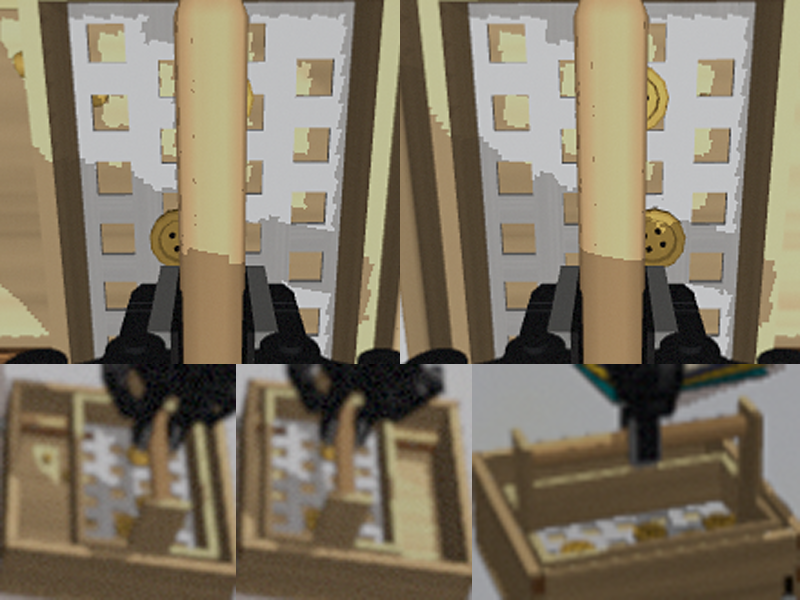

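This shows only large buttons on the visible sieve floor: left panel (165,237), right panel (660,95) and (662,237), plus the side view. Small brass is visible on the box floor at left (18,62) and through a hole at (98,100). The area under the handle is hidden, so I'll shake a few more seconds to be safe.

>>> {"method": "send_rows", "body": {"motion": [[0.038, 0, 0, 0, 0, 0], [0.038, 0, 0, 0, 0, 0], [0, 0, 0, 0, 0, 0], [0, 0, 0, 0, 0, 0], [0.038, 0, 0, 0, 0, 0], [0.038, 0, 0, 0, 0, 0], [0, 0, 0, 0, 0, 0], [0, 0, 0, 0, 0, 0]]}}

```text
time: 34.4
tool_pos: [550.7, 229.7, 93.6]
tcp_rot: [2.008, 2.411, -0.008]
force: [-0.3, -4.6, 3.1]
gripper_width: 14.6
```

>>> {"method": "send_rows", "body": {"motion": [[0.038, 0, 0, 0, 0, 0], [0.038, 0, 0, 0, 0, 0], [0, 0, 0, 0, 0, 0], [0, 0, 0, 0, 0, 0], [0.038, 0, 0, 0, 0, 0], [0.038, 0, 0, 0, 0, 0], [0, 0, 0, 0, 0, 0], [0, 0, 0, 0, 0, 0]]}}

```text
time: 35.2
tool_pos: [550.7, 229.6, 93.6]
tcp_rot: [2.008, 2.411, -0.008]
force: [0.6, -3.7, 4.0]
gripper_width: 14.7
```

>>> {"method": "send_rows", "body": {"motion": [[0.03, 0, 0, 0, 0, 0], [0.038, 0, 0, 0, 0, 0], [0.015, 0, 0, 0, 0, 0], [0, 0, 0, 0, 0, 0], [0.025, 0, 0, 0, 0, 0], [0.038, 0, 0, 0, 0, 0], [0.01, 0, 0, 0, 0, 0], [0, 0, 0, 0, 0, 0]]}}

```text
time: 36.0
tool_pos: [549.7, 233.9, 93.8]
tcp_rot: [2.005, 2.418, -0.003]
force: [0.6, -0.6, 1.7]
gripper_width: 14.7
```

>>> {"method": "send_rows", "body": {"motion": [[0.038, 0, 0, 0, 0, 0], [0.038, 0, 0, 0, 0, 0], [0, 0, 0, 0, 0, 0], [0, 0, 0, 0, 0, 0], [0.038, 0, 0, 0, 0, 0], [0.038, 0, 0, 0, 0, 0], [0, 0, 0, 0, 0, 0], [0, 0, 0, 0, 0, 0]]}}

```text
time: 36.8
tool_pos: [550.9, 228.7, 93.6]
tcp_rot: [2.01, 2.41, -0.009]
force: [0.2, -4.2, 3.0]
gripper_width: 14.6
```

>>> {"method": "send_rows", "body": {"motion": [[0.038, 0, 0, 0, 0, 0], [0.038, 0, 0, 0, 0, 0], [0, 0, 0, 0, 0, 0], [0, 0, 0, 0, 0, 0], [0.038, 0, 0, 0, 0, 0], [0.038, 0, 0, 0, 0, 0], [0, 0, 0, 0, 0, 0], [0, 0, 0, 0, 0, 0]]}}

```text
time: 37.6
tool_pos: [550.8, 228.8, 93.6]
tcp_rot: [2.009, 2.41, -0.009]
force: [0.4, -3.8, 3.3]
gripper_width: 14.6
```

```bash
cat > b2.py <<'E'
from h import *
import sys
t=sys.argv[1]; rel(546,257,93.8,100.7)
s=robot.read_state();A=R.from_rotvec(s["tcp_rot"]).as_matrix();p=s["tool_pos"]
yb=np.array([np.cos(np.radians(100.7)),np.sin(np.radians(100.7)),0]);xb=np.array([np.sin(np.radians(100.7)),-np.cos(np.radians(100.7)),0])
for n in("wrist","side","scene"):
    c,im=shot(n,t+"_"+n); h=cv2.cvtColor(im,cv2.COLOR_BGR2HSV)
    m=cv2.morphologyEx(cv2.inRange(h,(12,140,50),(32,255,255)),cv2.MORPH_CLOSE,np.ones((5,5)))
    k,l,st,ce=cv2.connectedComponentsWithStats(m)
    for i in range(1,k):
        q=A.T@(plane(c,ce[i],46)-p); B=plane(c,ce[i],13)-[546,257,0]
        if st[i,4]>8 and abs(q[0])<60 and abs(q[1])<95 or (st[i,4]>8 and abs(B@yb)<90 and abs(B@xb)<85): print(n,ce[i].round(),"area",st[i,4],st[i,2:4],"on sieve",q[:2].round(),"in box",(B@yb).round(),(B@xb).round())
E
python3 b2.py w
```

```text
t 37.6 p [550.8 228.8  93.6] F [ 0.45 -3.75  3.31] w 14.6 j [-0.33  0.81 -0.26  1.75  0.33  0.63  0.97]
yaw 100.35 tilt [-7.0e-04 -6.9e-03 -1.0e+00]
rel mm [28.6  0.3 -0.4] [-0.002   0.0067 -0.006 ]
wrist [228. 126.] area 12 [2 8] on sieve [-19. -57.] in box -50.0 -55.0
wrist [301. 151.] area 1074 [37 37] on sieve [ 31. -40.] in box 7.0 -35.0
wrist [291. 242.] area 69 [14 11] on sieve [26. 29.] in box 1.0 44.0
side [233. 150.] area 30 [9 5] on sieve [20. 36.] in box 49.0 55.0
side [204. 152.] area 37 [8 6] on sieve [ 33. -41.] in box 62.0 -27.0
side [193. 166.] area 16 [4 5] on sieve [-24. -84.] in box 2.0 -73.0
side [194. 175.] area 19 [4 5] on sieve [-69. -93.] in box -45.0 -82.0
scene [353. 201.] area 11 [3 6] on sieve [ 38. -41.] in box 18.0 -68.0
scene [338. 214.] area 27 [6 6] on sieve [-2. 11.] in box -24.0 -15.0
```

>>> {"method": "send_rows", "body": {"motion": [[0.01, 0, 0, 0, 0, 0], [0.02, 0, 0, 0, 0, 0], [0.03, 0, 0, 0, 0, 0], [0.036, 0, 0, 0, 0, 0], [0.04, 0, 0, 0, 0, 0], [0.04, 0, 0, 0, 0, 0]]}}

```text
time: 38.35
tool_pos: [541.9, 276.8, 94.1]
tcp_rot: [-2.003, -2.419, -0.002]
force: [-1.1, 1.4, 0.1]
gripper_width: 14.4
```

```bash
python3 b2.py x
```

```text
t 38.35 p [541.9 276.8  94.1] F [-1.07  1.4   0.13] w 14.4 j [-0.4   0.83 -0.26  1.71  0.32  0.65  0.92]
yaw 100.76 tilt [-1.0e-04  1.6e-03 -1.0e+00]
rel mm [-20.2   0.4   0.3] [ 0.0002 -0.0016  0.0011]
wrist [297. 152.] area 923 [37 37] on sieve [ 28. -39.] in box 53.0 -34.0
wrist [197. 146.] area 76 [13 11] on sieve [-41. -44.] in box -27.0 -39.0
wrist [236. 220.] area 57 [ 5 21] on sieve [-15.  11.] in box 3.0 24.0
wrist [289. 243.] area 30 [7 7] on sieve [25. 30.] in box 49.0 45.0
side [228. 142.] area 24 [8 5] on sieve [19. 37.] in box 100.0 56.0
side [199. 145.] area 35 [9 6] on sieve [ 29. -41.] in box 110.0 -27.0
side [193. 171.] area 37 [ 5 14] on sieve [-97. -90.] in box -23.0 -78.0
scene [355. 217.] area 38 [8 6] on sieve [-6. 11.] in box 23.0 -14.0
```

```bash
python3 - <<'E'
from h import *
T={"u":(541.2,280.9,101.0),"v":(550.1,234.1,100.6),"w":(550.8,228.8,100.4),"x":(541.9,276.8,100.8)}
for n in("side","scene"):
  c=cam(n)
  for t,(x,y,a) in T.items():
    im=cv2.imread(f"pics/{t}_{n}.png");h=cv2.cvtColor(im,cv2.COLOR_BGR2HSV);a=np.radians(a)
    m=cv2.inRange(h,(12,120,50),(32,255,255));k,l,st,ce=cv2.connectedComponentsWithStats(m,connectivity=8)
    o=[]
    for i in range(1,k):
        d=plane(c,ce[i],48)[:2]-[x,y]; q=np.array([d@[np.cos(a),np.sin(a)],d@[np.sin(a),-np.cos(a)]])
        if st[i,4]>=2 and abs(q[0])<56 and abs(q[1])<82:o.append((q.round().astype(int).tolist(),int(st[i,4])))
    print(n,t,o)
f=lambda im,x,y,w,h,W,H:cv2.resize(im[y:y+h,x:x+w],(W,H),interpolation=cv2.INTER_CUBIC)
E
```

```text
side u [([4, 64], 19), ([5, 10], 11), ([8, -48], 10)]
side v [([56, -38], 3), ([12, 64], 34), ([14, 10], 33), ([11, -46], 18)]
side w [([29, -42], 42), ([17, 35], 36), ([6, 9], 6), ([-24, -17], 2)]
side x [([14, 36], 32), ([27, -41], 39)]
scene u [([19, -73], 2), ([28, -67], 2), ([50, -67], 2), ([3, -44], 37), ([20, -41], 2), ([15, -24], 5), ([14, -5], 5), ([50, -18], 2), ([1, 10], 6), ([51, 8], 2), ([-15, 38], 40), ([52, 24], 2), ([51, 30], 2), ([52, 41], 2)]
scene v [([20, -73], 3), ([9, -44], 29), ([16, -24], 3), ([22, -27], 2), ([18, -4], 3), ([-10, 39], 26)]
scene w [([31, -76], 9), ([-55, -66], 2), ([26, -55], 2), ([21, -47], 2), ([36, -40], 23), ([19, -15], 7), ([-2, 12], 35), ([10, 31], 2), ([-5, 57], 2)]
scene x [([32, -77], 4), ([23, -68], 2), ([20, -55], 5), ([19, -40], 5), ([33, -41], 10), ([56, -49], 2), ([19, -24], 3), ([19, -8], 5), ([-5, 12], 46), ([55, 5], 4), ([12, 31], 2), ([-5, 54], 2), ([19, 81], 2)]
```

Across four poses and three views, only the four large buttons sit on the sieve floor (tool y of about -46, 10, 38, 64). Everything else brass stays put in the box. I have time in hand, so I'll do one last burst for insurance and then lift.

>>> {"method": "send_rows", "body": {"motion": [[-0.039, 0, 0, 0, 0, 0], [-0.039, 0, 0, 0, 0, 0], [0, 0, 0, 0, 0, 0], [0, 0, 0, 0, 0, 0], [-0.039, 0, 0, 0, 0, 0], [-0.039, 0, 0, 0, 0, 0], [0, 0, 0, 0, 0, 0], [0, 0, 0, 0, 0, 0]]}}

```text
time: 39.3
tool_pos: [541.4, 281.6, 94.7]
tcp_rot: [-1.997, -2.419, -0.01]
force: [-1.1, 3.0, -2.5]
gripper_width: 14.6
```

>>> {"method": "send_rows", "body": {"motion": [[-0.039, 0, 0, 0, 0, 0], [-0.039, 0, 0, 0, 0, 0], [0, 0, 0, 0, 0, 0], [0, 0, 0, 0, 0, 0], [-0.039, 0, 0, 0, 0, 0], [-0.039, 0, 0, 0, 0, 0], [0, 0, 0, 0, 0, 0], [0, 0, 0, 0, 0, 0]]}}

```text
time: 40.1
tool_pos: [541.3, 281.7, 94.8]
tcp_rot: [-1.997, -2.419, -0.01]
force: [-0.8, 4.1, -1.6]
gripper_width: 14.5
```

>>> {"method": "send_rows", "body": {"motion": [[-0.039, 0, 0, 0, 0, 0], [-0.039, 0, 0, 0, 0, 0], [0, 0, 0, 0, 0, 0], [0, 0, 0, 0, 0, 0], [-0.039, 0, 0, 0, 0, 0], [-0.039, 0, 0, 0, 0, 0], [0, 0, 0, 0, 0, 0], [0, 0, 0, 0, 0, 0]]}}

```text
time: 40.9
tool_pos: [541.2, 281.7, 94.7]
tcp_rot: [-1.997, -2.42, -0.01]
force: [-0.8, 3.0, -1.9]
gripper_width: 14.9
```

>>> {"method": "send_rows", "body": {"motion": [[-0.007, 0, 0, 0, 0, 0], [-0.014, 0, 0, 0, 0, 0], [-0.02, 0, 0, 0, 0, 0], [-0.02, 0, 0, 0, 0, 0], [-0.02, 0, 0, 0, 0, 0]]}}

```text
time: 41.4
tool_pos: [546.6, 253.4, 94.1]
tcp_rot: [2.007, 2.415, -0.002]
force: [0.3, -0.4, -0.2]
gripper_width: 14.8
```

```bash
python3 b2.py y
```

```text
t 41.4 p [546.6 253.4  94.1] F [ 0.29 -0.42 -0.17] w 14.8 j [-0.36  0.82 -0.26  1.73  0.32  0.64  0.95]
yaw 100.55 tilt [ 0.     -0.0017 -1.    ]
rel mm [3.6 0.1 0.3] [-0.0003  0.0016 -0.0027]
wrist [192. 121.] area 18 [5 4] on sieve [-43. -60.] in box -53.0 -58.0
wrist [231. 139.] area 50 [8 8] on sieve [-17. -48.] in box -24.0 -44.0
wrist [283. 164.] area 409 [17 43] on sieve [ 19. -31.] in box 18.0 -24.0
wrist [293. 223.] area 1008 [35 50] on sieve [27. 14.] in box 27.0 27.0
wrist [207. 250.] area 105 [12 11] on sieve [-37.  35.] in box -47.0 52.0
side [225. 146.] area 72 [19  5] on sieve [26. 24.] in box 81.0 42.0
side [206. 150.] area 21 [8 4] on sieve [ 20. -30.] in box 75.0 -15.0
side [193. 165.] area 15 [4 5] on sieve [-48. -84.] in box 4.0 -72.0
scene [352. 205.] area 24 [4 8] on sieve [ 10. -27.] in box 15.0 -54.0
```

All brass outside the large buttons sits at constant box coordinates, for example (-53,-58), (-24,-44) and (-47,52). Lifting now.

>>> {"method": "send_rows", "body": {"motion": [[0, 0, -0.001, 0, 0, 0], [0, 0, -0.003, 0, 0, 0], [0, 0, -0.006, 0, 0, 0], [0, 0, -0.011, 0, 0, 0], [0, 0, -0.018, 0, 0, 0], [0, 0, -0.027, 0, 0, 0], [0, 0, -0.038, 0, 0, 0], [0, 0, -0.05, 0, 0, 0]]}}

```text
time: 42.35
tool_pos: [546.2, 255.4, 145.2]
tcp_rot: [2.005, 2.418, 0.001]
force: [0.5, -0.2, -5.3]
gripper_width: 15.1
```

>>> {"method": "send_rows", "body": {"motion": [[0, 0, -0.015, 0, 0, 0], [0, 0, -0.03, 0, 0, 0], [-0.005, 0, -0.045, 0, 0, 0], [-0.016, -0.002, -0.058, 0, 0, 0], [-0.034, -0.004, -0.066, 0, 0, 0], [-0.058, -0.006, -0.069, 0, 0, 0], [-0.088, -0.01, -0.07, 0, 0, 0], [-0.123, -0.014, -0.07, 0, 0, 0]]}}

```text
time: 43.15
tool_pos: [555.0, 131.1, 215.2]
tcp_rot: [2.003, 2.419, 0.002]
force: [1.2, -0.5, -5.9]
gripper_width: 14.9
```

>>> {"method": "send_rows", "body": {"motion": [[-0.036, -0.004, 0, 0, 0, 0], [-0.072, -0.008, 0, 0, 0, 0], [-0.108, -0.012, 0, 0, 0, 0], [-0.144, -0.016, 0, 0, 0, 0], [-0.18, -0.02, 0, 0, 0, 0], [-0.216, -0.024, 0, 0, 0, 0], [-0.252, -0.028, 0, 0, 0, 0], [-0.284, -0.032, 0, 0, 0, 0]]}}

```text
time: 43.95
tool_pos: [575.5, -156.5, 214.7]
tcp_rot: [2.007, 2.416, -0.002]
force: [-0.3, -0.2, -5.4]
gripper_width: 14.7
```

```bash
python3 -c "
from h import *
rel(583.5,-267,57,100.5)"
```

```text
t 43.95 p [ 575.5 -156.5  214.7] F [-0.34 -0.2  -5.41] w 14.7 j [ 0.39  0.66 -0.36  1.65  0.28  0.89  1.68]
yaw 100.55 tilt [-3.0e-04 -1.4e-03 -1.0e+00]
rel mm [-109.9  -12.2  157.9] [-0.0005  0.0013  0.0009]
```

>>> {"method": "send_rows", "body": {"motion": [[-0.028, -0.003, 0.002, 0, 0, 0], [-0.054, -0.006, 0.006, 0, 0, 0], [-0.076, -0.008, 0.013, 0, 0, 0], [-0.093, -0.01, 0.024, 0, 0, 0], [-0.104, -0.011, 0.038, 0, 0, 0], [-0.109, -0.012, 0.055, 0, 0, 0], [-0.11, -0.012, 0.072, 0, 0, 0], [-0.11, -0.012, 0.09, 0, 0, 0]]}}

```text
time: 44.75
tool_pos: [584.4, -263.0, 122.6]
tcp_rot: [-2.004, -2.418, -0.0]
force: [0.0, 0.8, -6.3]
gripper_width: 14.9
```

>>> {"method": "send_rows", "body": {"motion": [[0, 0, 0.016, 0, 0, 0], [0, 0, 0.03, 0, 0, 0], [0, 0, 0.042, 0, 0, 0], [0, 0, 0.051, 0, 0, 0], [0, 0, 0.057, 0, 0, 0], [0, 0, 0.06, 0, 0, 0], [0, 0, 0.06, 0, 0, 0]]}}

```text
time: 45.45
tool_pos: [584.9, -263.4, 64.0]
tcp_rot: [-2.005, -2.418, -0.0]
force: [0.0, 0.3, -5.7]
gripper_width: 14.5
```

>>> {"method": "send_rows", "body": {"motion": [[0, 0, 0.001, 0, 0, 0], [0, 0, 0.002, 0, 0, 0], [0, 0, 0.003, 0, 0, 0], [0, 0, 0.004, 0, 0, 0], [0, 0, 0.005, 0, 0, 0], [0, 0, 0.005, 0, 0, 0]]}}

```text
time: 46.05
tool_pos: [584.7, -263.5, 58.9]
tcp_rot: [-2.005, -2.418, 0.0]
force: [0.1, 0.2, -5.5]
gripper_width: 14.9
```

>>> {"method": "send_rows", "body": {"motion": [[0, 0, 0.0005, 0, 0, 0], [0, 0, 0.001, 0, 0, 0], [0, 0, 0.001, 0, 0, 0]]}}

```text
time: 46.35
tool_pos: [584.8, -263.4, 58.0]
tcp_rot: [-2.005, -2.418, 0.0]
force: [-0.6, 0.0, -6.3]
gripper_width: 15.0
```

>>> {"method": "send_rows", "body": {"motion": [[0, 0, 0.0004, 0, 0, 0], [0, 0, 0.0008, 0, 0, 0], [0, 0, 0.0008, 0, 0, 0]]}}

```text
time: 46.65
tool_pos: [584.9, -263.4, 57.5]
tcp_rot: [2.005, 2.418, 0.0]
force: [-0.2, 0.4, -3.6]
gripper_width: 14.7
```

>>> {"method": "send_rows", "body": {"motion": [[0, 0, 0.0003, 0, 0, 0], [0, 0, 0.0003, 0, 0, 0]]}}

```text
time: 46.85
tool_pos: [584.9, -263.5, 57.4]
tcp_rot: [2.005, 2.418, 0.0]
force: [-2.2, 0.4, 0.3]
gripper_width: 14.8
```

>>> {"method": "send_rows", "body": {"motion": [[0, 0, 0, 0, 0, 0], [0, 0, 0, 0, 0, 0], [0, 0, 0, 0, 0, 0], [0, 0, 0, 0, 0, 0], [0, 0, 0, 0, 0, 0], [0, 0, 0, 0, 0, 0], [0, 0, 0, 0, 0, 0]], "hand": 0.085}}

```text
time: 47.55
tool_pos: [584.8, -263.5, 56.9]
tcp_rot: [-2.005, -2.418, -0.0]
force: [0.2, -0.4, -0.8]
gripper_width: 85.0
```

>>> {"method": "send_rows", "body": {"motion": [[0, 0, -0.005, 0, 0, 0], [0, 0, -0.015, 0, 0, 0], [0, 0, -0.03, 0, 0, 0], [0, 0, -0.05, 0, 0, 0], [0, 0, -0.075, 0, 0, 0], [0, 0, -0.1, 0, 0, 0], [0, 0, -0.125, 0, 0, 0], [0, 0, -0.15, 0, 0, 0]]}}

```text
time: 48.35
tool_pos: [585.0, -263.5, 209.6]
tcp_rot: [2.004, 2.417, 0.001]
force: [0.2, 0.7, 0.5]
gripper_width: 84.9
```

>>> {"method": "send_rows", "body": {"motion": [[0, 0, -0.02, 0, 0, 0], [0, 0, -0.04, 0, 0, 0], [0, 0, -0.05, 0, 0, 0], [0, 0, -0.05, 0, 0, 0]]}}

```text
time: 48.75
tool_pos: [585.9, -263.7, 259.4]
tcp_rot: [2.003, 2.415, 0.002]
force: [0.2, -1.0, -0.3]
gripper_width: 84.9
```

```bash
python3 - <<'E'
from h import *
rel(583.5,-267,260,100.5)
for n in("scene","side","wrist"):
    c,im=shot(n,"z_"+n); h=cv2.cvtColor(im,cv2.COLOR_BGR2HSV)
    m=cv2.inRange(h,(12,130,50),(32,255,255)); k,l,st,ce=cv2.connectedComponentsWithStats(m,connectivity=8)
    yb=np.array([np.cos(1.7575),np.sin(1.7575)]);xb=np.array([yb[1],-yb[0]])
    for i in range(1,k):
        a=plane(c,ce[i],9)[:2]; b=plane(c,ce[i],13)[:2]-[546,257]
        if n!="scene" or 1:
            d=a-[584.8,-263.4]
            if st[i,4]>=3 and n!="side" and np.hypot(*d)<100: print(n,"sieve",d.round(),st[i,4])
            if st[i,4]>=2 and n!="wrist" and abs(b@yb)<90 and abs(b@xb)<89: print(n,"box",(b@yb).round(),(b@xb).round(),st[i,4],st[i,2:4])
# sieve tray corners check in wrist: purple mat visible; project expected corners
c=cam("wrist"); im=cv2.imread("pics/z_wrist.png")
cv2.imwrite("pics/z2.png",cv2.resize(im,(800,600)))
E
```

```text
t 48.75 p [ 585.9 -263.7  259.4] F [ 0.16 -0.96 -0.28] w 84.9 j [ 0.55  0.68 -0.38  1.45  0.27  1.07  1.88]
yaw 100.66 tilt [ 0.004  -0.0013 -1.    ]
rel mm [-2.8 -3.  -0.6] [0.0037 0.002  0.0029]
scene sieve [-30.   6.] 23
scene sieve [21. 28.] 60
scene box 5.0 -89.0 2 [1 2]
scene box -55.0 -57.0 2 [2 2]
scene box -31.0 -41.0 9 [5 3]
scene box 16.0 -38.0 4 [2 2]
scene box -16.0 8.0 4 [2 2]
side box 71.0 86.0 49 [12 16]
side box 1.0 -74.0 17 [4 5]
side box -44.0 -82.0 22 [5 6]
wrist sieve [-70. -23.] 4
wrist sieve [-58. -20.] 3
wrist sieve [-53. -19.] 3
wrist sieve [-35. -16.] 8
wrist sieve [-31.  11.] 185
wrist sieve [-26. -15.] 3
wrist sieve [-21. -14.] 3
wrist sieve [-14. -12.] 6
wrist sieve [-25.  50.] 3
wrist sieve [ 7. 29.] 258
wrist sieve [ 7. 55.] 3
wrist sieve [34. 29.] 246
wrist sieve [68. -5.] 185
```

```bash
python3 -c "
from bench import robot
print(robot.sign_off())"
```

```text
the job is handed in; nothing more can be done
None
```

I shook the sieve on the runners until no small buttons showed in it, then set it down on the mat and let go. The job was handed in at about 49 s of the 72 s allowed. No verdict is reported back, so I can't confirm it passed.

**What I did**
- **First grasp:** it missed. The gripper closed just above the bar because the real fingertips sit about 24 mm farther back than the interface text says. I measured the offset, went lower and gripped the bar.
- **Runners:** I felt contact with the tool at about z = 95 mm, which puts them about 41 mm above the box's underside. The readings I took while shaking put roughly 4 to 12 N on the box, against the 20 N limit.
- **Set-down:** the sieve touched the mat softly and the fingers opened and lifted clear.

**Final checks**
- **In the sieve:** the wrist picture showed exactly four large brass blobs and no small ones.
- **Position:** the sieve was released about 4 mm from the measured mat centre.
- **In the box:** I located only five of the six small buttons:
  - Three were seen both through the sieve floor during shaking and in the open box afterwards.
  - One was seen only through the floor and one only in the final scene image.
  - The sixth was never seen. It is probably behind the near wall, since none were left in the sieve.
- **Not viewed:** the 12-picture limit refused my last picture, so the final state was checked only by colour analysis.
- **Shears, tub and tape:** I did not re-measure their positions at the end. The sieve was carried above their height and nothing was felt.

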